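Load the sprung balance to its band with ring weights

ROBOT

A 6-joint arm with a two-finger parallel gripper is mounted at the origin on the work surface. World frame = base frame: x ahead of the robot, y to its left, z up, the work surface at z = 0. Lengths are in m, angles in rad, forces in N, time in s.
With the tool pointing down it reaches from about 0.375 to 0.975 m from the base axis. Payload 3.8 kg.
Tool frame: the origin (TCP) lies at the very end of the fingers, on their centre line; the grasp point (between the pads) lies bot.grip_point_offset behind it (bot.grip_point_offset is the distance from the TCP to the grasp point, in m); z points along the fingers, y is the line along which they close (so a half turn about z gives the same grasp; the last joint's range is limited). The gripper opens to 85 mm and grips with 20 to 120 N. Pads are 22 mm wide; open, the fingers measure 114 mm over their backs; the gripper's body (76 mm by 85 mm) begins 54 mm behind the grasp point. The pads swing forward as they close: fully open they stand 13 mm farther back than shut.
Start: joints at [-1.342, 0.264, 1.604, -0, 1.274, -0.037], TCP at [0.177, -0.651, 0.21] pointing down, gripper open.
Joint ranges: [-2.63, 2.63], [-0.94, 2.18], [0.31, 2.57], [-1.31, 4.45], [0, 2.66], [-2.55, 2.55]. Speed limits (rad/s): [2.57, 2.57, 3.14, 3.14, 3.14, 3.14].

INTERFACE

Orientations are given as a rotation vector (axis times angle).
In Python, from workcell import bot, vision gives the robot as it stands.
- The arm moves only by the tool play_rows, never from a script. Its argument "rows" is a list of rows, each an object of numbers: "dx", "dy", "dz": the shift along the tool's x, y, z as a fraction of full scale; "roll": the turn about the tool's z as a fraction of full scale; "fingers": the closure, from 0 (fully open) to 1 (shut). In form: [{"dx": .., "dy": .., "dz": .., "roll": .., "fingers": ..}, ...]. A call has 1 to 20 rows; each row shifts and turns the commanded pose from where the row before left it, along the tool's axes as they then stand; what a row does not reach is not made up. Full scale, the value 1, is 0.04 m for a shift and 4 degrees for a turn. A row lasts 1/12 s, in which the tool goes at most 41.7 mm and 7.16 degrees, less where a joint would pass 70% of its speed; a pose out of reach is approached as far as the arm can. A call with a number of a shift or a turn outside -1 to 1 is refused whole. A call with a gripper value outside its range is refused whole. The fingers move at their own pace and stop on an object; "grip_force" is the grip in N (left out, the last holds). Time passes only in rows, so rows that do not move let the fingers close. It gives the time, the measured TCP pose, the force and the opening at its end, in the units of the state.
- bot.read_state(): the state, without advancing time (a new reading comes with each control period).
- vision.read_camera(name): name is "side" or "top"; returns a dict with "pixels" (480x640x3 uint8, red, green, blue), "depth" (480x640 float32, m along the optical axis (not along the pixel's ray), 0 where there is no reading), "fx", "fy", "cx", "cy" (pixels), "R" (3x3) and "t" (3): a world point X has camera coordinates R X + t. Camera axes: x right, y down, z forward; pixel columns grow to the right and rows downward; lengths in m; the calibration is good to about 2 mm. A picture is of the moment at which its call begins.
- bot.finish_job(): hands the job in, once; it reports no verdict.
The state is a dict: "time": time; "q": joint angles; "joint_vel": joint speeds; "joint_torque": joint torques, N m; "tool_pos": TCP position; "tcp_rot": TCP orientation; "wrist_force": force on the tool from outside, world axes, zero at the start; "torque": the same for the moment, N m; "width": opening from 0.0 (shut) to 1.0 (fully open).
Only numpy, scipy, OpenCV 4.12 (cv2) and the standard library are available. Lean on these libraries where they do the work, as an engineer would, in place of code of your own. Each camera call takes 0.05 s, during which the arm holds its last target. There are 200 camera calls.

TASK

Do the daily check of the sprung balance on the test bench: thread the steel ring weights, one at a time, down over the post of its pan, letting each settle and watching the pointer, and stop as soon as the pointer stands between the two black lines on the white plate. Lower them gently, never pushing the pan down onto its stop; leave the rings you do not need lying flat on the pad or bench, and do not disturb the power adapter or the circuit board.

Things in the scene. Friction and masses are not known exactly. Their poses are not given: they have to be found in the camera images.
- scale_axis (a point): Point on the nominal vertical axis of the balance, 100 mm above the bench: height of the pan's top face at joint pan = 0. Pan 84 mm diameter, with an upright post at its centre, 16 mm diameter, flat top 68 mm above the pan. The head (pan, post, plate) FLOATS on its fixed base: it stands up to 7 mm off along this point's x and y, unmeasured; about 5 N sideways shifts it; it stays where left.
- scale_plate (a point): Point of the fixed base (grey, 130 x 130 x 12 mm), 60 mm out from the nominal axis and 66 mm above the bench: nominal place of the middle between the two black lines on the upright white plate (40 mm wide, top 82 mm above the bench; it floats with the head). The pan's black pointer moves down in front of it.
- pan (a joint): How far the pan (with post and pointer) has sunk, m: 0 at its top, growing downwards; stop at 0.040. Spring 331 N/m (3.3 N per 10 mm); each ring sinks it about 0.008. Unloaded it rests between 0.002 and 0.011 (varies). The pointer stands between the two black lines from 0.0215 to 0.0305.
- ring1_c (a point): Plain steel ring weight, 50 mm outside diameter, 20 mm high, 19 mm through bore, about 0.27 kg (varies a little). The point is its centre, half-way up; its z axis is the bore axis. It starts lying flat on the 3 mm rubber pad, about 105 mm from its neighbours.
- ring2_c (a point): Plain steel ring weight, 50 mm outside diameter, 20 mm high, 19 mm through bore, about 0.27 kg (varies a little). The point is its centre, half-way up; its z axis is the bore axis. It starts lying flat on the 3 mm rubber pad, about 105 mm from its neighbours.
- ring3_c (a point): Plain steel ring weight, 50 mm outside diameter, 20 mm high, 19 mm through bore, about 0.27 kg (varies a little). The point is its centre, half-way up; its z axis is the bore axis. It starts lying flat on the 3 mm rubber pad, about 105 mm from its neighbours.
- ring4_c (a point): Plain steel ring weight, 50 mm outside diameter, 20 mm high, 19 mm through bore, about 0.27 kg (varies a little). The point is its centre, half-way up; its z axis is the bore axis. It starts lying flat on the 3 mm rubber pad, about 105 mm from its neighbours.
- brick: Bystander: black power adapter, 130 x 58 x 32 mm, lying on the bench; origin at the centre of its underside, x along its length.
- pcb: Bystander: blue circuit board with components, 100 x 70 mm, up to 18 mm high, lying on the bench; origin at the centre of its underside, x along its length.
There are look-alikes about, which are no part of the job. Leave any red or yellow look-alike of the part that bears ring3_c alone.

How it is judged:
On the way, in this order (a step that is already met when the one before it is completed fails the run):
1. a first ring sits on the post, let go (((horizontal distance between ring1_c and scale_axis below 0.016 m and height (world z) of ring1_c between 0.07 and 0.14 m and angle between ring1_c's own z axis and vertical below 0.12 rad) or (horizontal distance between ring2_c and scale_axis below 0.016 m and height (world z) of ring2_c between 0.07 and 0.14 m and angle between ring2_c's own z axis and vertical below 0.12 rad) or (horizontal distance between ring3_c and scale_axis below 0.016 m and height (world z) of ring3_c between 0.07 and 0.14 m and angle between ring3_c's own z axis and vertical below 0.12 rad) or (horizontal distance between ring4_c and scale_axis below 0.016 m and height (world z) of ring4_c between 0.07 and 0.14 m and angle between ring4_c's own z axis and vertical below 0.12 rad)) and contact force between the fingers and anything else below 0.2 N), for 0.2 s.
2. a second ring sits on the post, let go ((((horizontal distance between ring1_c and scale_axis below 0.016 m and height (world z) of ring1_c between 0.07 and 0.14 m and angle between ring1_c's own z axis and vertical below 0.12 rad) and (horizontal distance between ring2_c and scale_axis below 0.016 m and height (world z) of ring2_c between 0.07 and 0.14 m and angle between ring2_c's own z axis and vertical below 0.12 rad)) or ((horizontal distance between ring1_c and scale_axis below 0.016 m and height (world z) of ring1_c between 0.07 and 0.14 m and angle between ring1_c's own z axis and vertical below 0.12 rad) and (horizontal distance between ring3_c and scale_axis below 0.016 m and height (world z) of ring3_c between 0.07 and 0.14 m and angle between ring3_c's own z axis and vertical below 0.12 rad)) or ((horizontal distance between ring1_c and scale_axis below 0.016 m and height (world z) of ring1_c between 0.07 and 0.14 m and angle between ring1_c's own z axis and vertical below 0.12 rad) and (horizontal distance between ring4_c and scale_axis below 0.016 m and height (world z) of ring4_c between 0.07 and 0.14 m and angle between ring4_c's own z axis and vertical below 0.12 rad)) or ((horizontal distance between ring2_c and scale_axis below 0.016 m and height (world z) of ring2_c between 0.07 and 0.14 m and angle between ring2_c's own z axis and vertical below 0.12 rad) and (horizontal distance between ring3_c and scale_axis below 0.016 m and height (world z) of ring3_c between 0.07 and 0.14 m and angle between ring3_c's own z axis and vertical below 0.12 rad)) or ((horizontal distance between ring2_c and scale_axis below 0.016 m and height (world z) of ring2_c between 0.07 and 0.14 m and angle between ring2_c's own z axis and vertical below 0.12 rad) and (horizontal distance between ring4_c and scale_axis below 0.016 m and height (world z) of ring4_c between 0.07 and 0.14 m and angle between ring4_c's own z axis and vertical below 0.12 rad)) or ((horizontal distance between ring3_c and scale_axis below 0.016 m and height (world z) of ring3_c between 0.07 and 0.14 m and angle between ring3_c's own z axis and vertical below 0.12 rad) and (horizontal distance between ring4_c and scale_axis below 0.016 m and height (world z) of ring4_c between 0.07 and 0.14 m and angle between ring4_c's own z axis and vertical below 0.12 rad))) and contact force between the fingers and anything else below 0.2 N), for 0.2 s.
At the end, for the whole second after the job is handed in: The pan is at rest, sunk 0.020 to 0.032 (pointer between the lines, 1.5 mm of grace each way); every ring either sits flat on the post (centre within 16 mm of the balance's nominal axis, 70 to 140 mm above the bench, tilt under 0.12 rad) or lies flat on the pad or bench (centre below 20 mm) (value of joint pan between 0.02 and 0.032 m and velocity of joint pan between -0.01 and 0.01 m/s and ((horizontal distance between ring1_c and scale_axis below 0.016 m and height (world z) of ring1_c between 0.07 and 0.14 m and angle between ring1_c's own z axis and vertical below 0.12 rad) or (height (world z) of ring1_c below 0.02 m and angle between ring1_c's own z axis and vertical below 0.12 rad)) and ((horizontal distance between ring2_c and scale_axis below 0.016 m and height (world z) of ring2_c between 0.07 and 0.14 m and angle between ring2_c's own z axis and vertical below 0.12 rad) or (height (world z) of ring2_c below 0.02 m and angle between ring2_c's own z axis and vertical below 0.12 rad)) and ((horizontal distance between ring3_c and scale_axis below 0.016 m and height (world z) of ring3_c between 0.07 and 0.14 m and angle between ring3_c's own z axis and vertical below 0.12 rad) or (height (world z) of ring3_c below 0.02 m and angle between ring3_c's own z axis and vertical below 0.12 rad)) and ((horizontal distance between ring4_c and scale_axis below 0.016 m and height (world z) of ring4_c between 0.07 and 0.14 m and angle between ring4_c's own z axis and vertical below 0.12 rad) or (height (world z) of ring4_c below 0.02 m and angle between ring4_c's own z axis and vertical below 0.12 rad))); the robot touches nothing.
It fails at once if the pan is pushed down onto its stop (sunk more than 0.039) (value of joint pan above 0.039 m).
It fails at once if two rings are carried at once (((height (world z) of ring1_c above 0.04 m and horizontal distance between ring1_c and scale_axis above 0.03 m) and (height (world z) of ring2_c above 0.04 m and horizontal distance between ring2_c and scale_axis above 0.03 m)) or ((height (world z) of ring1_c above 0.04 m and horizontal distance between ring1_c and scale_axis above 0.03 m) and (height (world z) of ring3_c above 0.04 m and horizontal distance between ring3_c and scale_axis above 0.03 m)) or ((height (world z) of ring1_c above 0.04 m and horizontal distance between ring1_c and scale_axis above 0.03 m) and (height (world z) of ring4_c above 0.04 m and horizontal distance between ring4_c and scale_axis above 0.03 m)) or ((height (world z) of ring2_c above 0.04 m and horizontal distance between ring2_c and scale_axis above 0.03 m) and (height (world z) of ring3_c above 0.04 m and horizontal distance between ring3_c and scale_axis above 0.03 m)) or ((height (world z) of ring2_c above 0.04 m and horizontal distance between ring2_c and scale_axis above 0.03 m) and (height (world z) of ring4_c above 0.04 m and horizontal distance between ring4_c and scale_axis above 0.03 m)) or ((height (world z) of ring3_c above 0.04 m and horizontal distance between ring3_c and scale_axis above 0.03 m) and (height (world z) of ring4_c above 0.04 m and horizontal distance between ring4_c and scale_axis above 0.03 m))).
It fails at once if the power adapter or the circuit board is moved more than 20 mm (distance of any of brick, pcb from where it was at the start of the episode above 0.02 m).
It also fails if it takes over 72 s, if anything falls off the work surface, if the arm or the gripper's body presses on something with over 40 N, if the wrist force passes 120 N, or if a joint passes its speed limit or range.

## Working session

There is one attempt and no reset: what is moved stays moved. The work goes in short steps, Python scripts to look and compute and a tool call to move; the robot and the scene stay as the last step left them, time stands still between calls to the robot, and variables do not carry over. Pictures are saved under pics/ and viewed, on a budget of 10 in all, crops included, one or two more only if the job needs it, and the job is handed in when it is done.

Besides the shell and the picture viewer there is one more tool, called after "Call:" by a JSON object that holds its "op" and its "data", one argument or row to a line. play_rows: Moves the arm, as the interface text tells. Its arguments: {"type":"object","properties":{"rows":{"type":"array","items":{"type":"object","properties":{"dx":{"type":"number","minimum":-1,"maximum":1},"dy":{"type":"number","minimum":-1,"maximum":1},"dz":{"type":"number","minimum":-1,"maximum":1},"roll":{"type":"number","minimum":-1,"maximum":1},"fingers":{"type":"number"}}}},"grip_force":{"type":"number"}},"required":["rows"]}

```bash
mkdir -p pics
python3 - <<'E'
from workcell import bot, vision
import cv2, numpy as np
s=bot.read_state(); print(s, bot.grip_point_offset)
for n in("top","side"):
    c=vision.read_camera(n); cv2.imwrite(f"pics/{n}0.png",c["pixels"][:,:,::-1]); np.savez(f"{n}0.npz",**c)
    print(n,c["fx"],c["fy"],c["cx"],c["cy"],c["R"].round(3).tolist(),(-c["R"].T@c["t"]).round(3))
E
```

```text
{'time': 0.0, 'q': array([-1.34194107e+00,  2.64778067e-01,  1.60538535e+00,  3.68980109e-05,
        1.27366433e+00, -3.69013406e-02]), 'joint_vel': array([-0.00060872, -0.00057732, -0.00015259, -0.00034384, -0.00192362,
        0.00095731]), 'joint_torque': array([ 2.95038599e-04, -5.15110230e+01, -3.67317367e+01,  4.26788768e-05,
        1.29452208e-02,  1.69667152e-05]), 'tool_pos': array([ 0.17711628, -0.65054862,  0.20873914]), 'tcp_rot': array([-3.11169215e+00, -4.15910033e-01,  2.81100942e-04]), 'wrist_force': array([ 0.02669587,  0.18918109, -0.87359245]), 'torque': array([-0.00836425, -0.02389388,  0.01162277]), 'width': 1.000579987127307} 0.0187
top 453.91070668406815 453.91070668406815 325.43544170388293 236.9926357743051 [[-0.013, -1.0, -0.004], [-0.997, 0.013, -0.078], [0.078, 0.003, -0.997]] [0.484 0.004 0.782]
side 457.29227784356243 457.29227784356243 314.9892041610964 243.53705647579463 [[-0.645, -0.764, 0.009], [-0.521, 0.432, -0.736], [0.559, -0.48, -0.677]] [0.184 0.329 0.567]
```

View pics/top0.png

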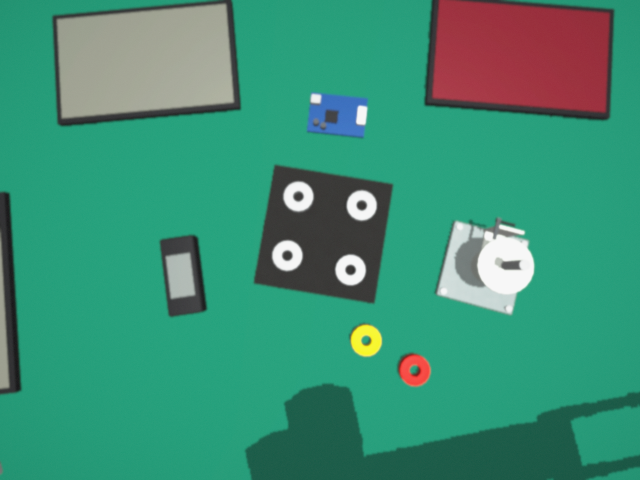

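View pics/side0.png

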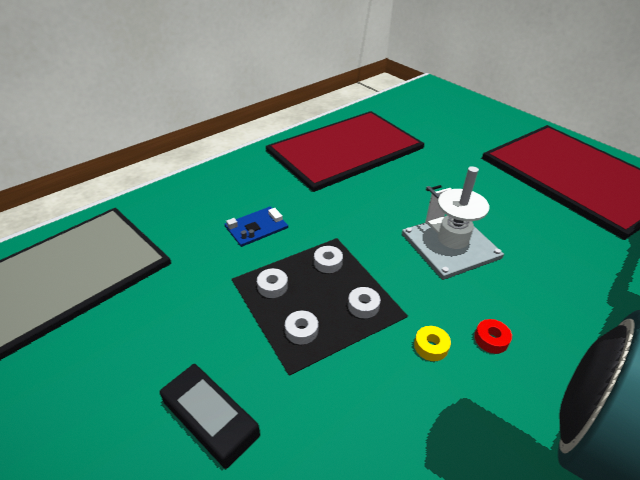

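```bash
cat > h.py <<'E'
import numpy as np, cv2
from workcell import bot, vision
def cloud(c):
    v,u=np.mgrid[:480,:640]; d=c["depth"]
    P=np.stack([(u-c["cx"])*d/c["fx"],(v-c["cy"])*d/c["fy"],d],-1)
    W=(P-c["t"])@c["R"]; W[d==0]=np.nan
    return W
def ray(c,u,v,z):
    o=-c["R"].T@c["t"]; r=c["R"].T@np.array([(u-c["cx"])/c["fx"],(v-c["cy"])/c["fy"],1]); return (o+r*(z-o[2])/r[2])
def proj(c,X):
    p=np.asarray(X)@c["R"].T+c["t"]; return np.stack([p[...,0]*c["fx"]/p[...,2]+c["cx"],p[...,1]*c["fy"]/p[...,2]+c["cy"]],-1)
def balance(c,ax=(0.42,-0.32)):
    "pan height, pan centre (disc fit), post points"
    W=cloud(c); near=np.hypot(W[...,0]-ax[0],W[...,1]-ax[1])<.06
    return W,near
E
python3 - <<'E'
from h import *
c=dict(np.load("top0.npz")); s=dict(np.load("side0.npz"))
for n,c in(("top",c),("side",s)):
    W=cloud(c); p=c["pixels"].astype(int)
    lo=W[(W[...,2]<.001)&(W[...,2]>-.01)]; print(n,"bench z",np.nanmedian(W[...,2][W[...,2]<.02]))
    m=((p.min(-1)>120)&(p.max(-1)-p.min(-1)<30)).astype(np.uint8)
    if n=="top": reg=(W[...,0]>.35)&(W[...,0]<.62)&(W[...,1]>-.12)&(W[...,1]<.12)
    m1=m*reg if n=="top" else m
    k,l,st,ce=cv2.connectedComponentsWithStats(m1)
    for i in range(1,k):
        if 200<st[i,4]<3000:
            w=W[l==i]; q=(l==i).astype(np.uint8)
            ct=cv2.findContours(q,0,1)[0][0]; e=cv2.fitEllipse(ct)
            print(i,st[i],e[0],np.round(e[1],1),"ray z.023",ray(c,*e[0],.023).round(4),"med",np.nanmedian(w,0).round(4))
    # pan disc
    g=(W[...,2]>.06)&(W[...,2]<.2)&(abs(W[...,0]-.44)<.1)&(abs(W[...,1]+.31)<.1)
    h,b=np.histogram(W[...,2][g],bins=np.arange(.06,.2,.004)); print(h,b[h.argmax()])
    z0=np.nanmedian(W[...,2][g&(abs(W[...,2]-b[h.argmax()]-.002)<.005)])
    pan=g&(abs(W[...,2]-z0)<.006); ct=max(cv2.findContours(pan.astype(np.uint8),0,1)[0],key=len)
    e=cv2.fitEllipse(cv2.convexHull(ct)); print("pan z",z0,e,ray(c,*e[0],z0))
    post=g&(W[...,2]>z0+.015); w=W[post]
    for a in np.arange(.015,.08,.01):
        q=w[(w[:,2]>z0+a)&(w[:,2]<z0+a+.01)]; 
        if len(q): print(a,len(q),q.mean(0).round(4),q.min(0).round(4),q.max(0).round(4))
E
```

```text
top bench z 4.6915929003552946e-05
1 [283 192  31  20 412] (297.98382568359375, 200.73597717285156) [19.7 30.9] ray z.023 [0.6056 0.0514 0.023 ] med [0.6049 0.0515 0.0221]
2 [346 192  31  29 658] (361.2953796386719, 205.47640991210938) [28.9 30.2] ray z.023 [ 0.5961 -0.0553  0.023 ] med [ 0.5968 -0.0555  0.0222]
3 [272 240  31  31 693] (286.87939453125, 255.1394805908203) [30.  30.6] ray z.023 [0.514  0.0707 0.023 ] med [0.514  0.0707 0.0222]
4 [335 254  31  32 706] (350.1109924316406, 269.4808044433594) [30.3 30.8] ray z.023 [ 0.4887 -0.0346  0.023 ] med [ 0.4882 -0.0347  0.022 ]
[   0    0    0    0    0    0    0   47 1692  448   10   13   10   10
    9   12   12   11   12   14   10   11   15   16   12   92   19    0
    0    0    0    0    0    0] 0.09200000000000003
pan z 0.09493808200605112 ((504.5196838378906, 264.03338623046875), (54.754398345947266, 59.07646942138672), 147.81100463867188) [ 0.49346029 -0.26410659  0.09493808]
0.015 24 [ 0.4925 -0.2592  0.1145] [ 0.4859 -0.2621  0.1101] [ 0.4991 -0.2573  0.1194]
0.025 32 [ 0.4923 -0.2591  0.125 ] [ 0.4857 -0.2634  0.12  ] [ 0
[... 1604 characters left out ...]
1255527329 ((461.6026306152344, 204.1046142578125), (30.88210105895996, 54.27407455444336), 103.37293243408203) [ 0.49053459 -0.26026351  0.09477551]
0.015 50 [ 0.4891 -0.26    0.1148] [ 0.4831 -0.2661  0.1098] [ 0.4988 -0.2562  0.1197]
0.025 49 [ 0.4889 -0.2599  0.1247] [ 0.4835 -0.2678  0.12  ] [ 0.4968 -0.2564  0.1296]
0.035 52 [ 0.4894 -0.2596  0.1349] [ 0.483  -0.2669  0.1299] [ 0.4979 -0.2561  0.1397]
0.045000000000000005 54 [ 0.4887 -0.2599  0.1448] [ 0.484  -0.2673  0.14  ] [ 0.4974 -0.2556  0.1497]
0.05500000000000001 53 [ 0.4893 -0.2597  0.155 ] [ 0.4837 -0.2669  0.1499] [ 0.4977 -0.2555  0.1596]
0.065 56 [ 0.491  -0.2639  0.1624] [ 0.484  -0.2723  0.1599] [ 0.4988 -0.2567  0.1643]
```

Call:
{"op": "play_rows", "data": {
  "rows": [
    {"dx": 0.578,"dy": -0.641,"fingers": 0},
    {"dx": 0.578,"dy": -0.641},
    {"dx": 0.578,"dy": -0.641},
    {"dx": 0.578,"dy": -0.641},
    {"dx": 0.578,"dy": -0.641},
    {"dx": 0.578,"dy": -0.641},
    {"dx": 0.578,"dy": -0.641},
    {"dx": 0.578,"dy": -0.641},
    {"dx": 0.578,"dy": -0.641},
    {"dx": 0.578,"dy": -0.641},
    {"dx": 0.578,"dy": -0.641},
    {"dx": 0.578,"dy": -0.641},
    {"dx": 0.578,"dy": -0.641},
    {"dx": 0.578,"dy": -0.641},
    {"dx": 0.578,"dy": -0.641},
    {"dx": 0.578,"dy": -0.641},
    {"dx": 0.578,"dy": -0.641},
    {"dx": 0.578,"dy": -0.641},
    {"dx": 0.578,"dy": -0.641},
    {"dx": 0.578,"dy": -0.641}
  ],
  "grip_force": 40
}}

```text
validation failed for argument at $.ro...
```

Call:
{"op": "play_rows", "data": {
  "rows": [
    {"fingers": 0},
    {"fingers": 0}
  ]
}}

```text
validation failed for argument at $.ro...
```

```bash
cat >> h.py <<'E'
from scipy.spatial.transform import Rotation
def to(w):
    "remaining move in tool axes, full-scale units"
    s=bot.read_state(); R=Rotation.from_rotvec(s["tcp_rot"]).as_matrix()
    d=np.asarray(w)-s["tool_pos"]; print("t",s["time"],"tcp",s["tool_pos"].round(4),"F",s["wrist_force"].round(2),"w",round(s["width"],3),"R",R.round(3).tolist()); print("move units",(R.T@d/.04).round(3))
E
python3 -c "
from h import *
to([.4885,-.0343,.004])"
```

```text
t 0.1 tcp [ 0.1771 -0.6506  0.2089] F [-0.29  0.56  0.01] w 0.999 R [[0.965, 0.263, -0.0], [0.263, -0.965, 0.002], [0.0, -0.002, -1.0]]
move units [ 11.558 -12.811   5.15 ]
```

Call:
{"op": "play_rows", "data": {
  "rows": [
    {"dx": 0.578,"dy": -0.641,"dz": 0,"roll": 0,"fingers": 0},
    {"dx": 0.578,"dy": -0.641,"dz": 0,"roll": 0,"fingers": 0},
    {"dx": 0.578,"dy": -0.641,"dz": 0,"roll": 0,"fingers": 0},
    {"dx": 0.578,"dy": -0.641,"dz": 0,"roll": 0,"fingers": 0},
    {"dx": 0.578,"dy": -0.641,"dz": 0,"roll": 0,"fingers": 0},
    {"dx": 0.578,"dy": -0.641,"dz": 0,"roll": 0,"fingers": 0},
    {"dx": 0.578,"dy": -0.641,"dz": 0,"roll": 0,"fingers": 0},
    {"dx": 0.578,"dy": -0.641,"dz": 0,"roll": 0,"fingers": 0},
    {"dx": 0.578,"dy": -0.641,"dz": 0,"roll": 0,"fingers": 0},
    {"dx": 0.578,"dy": -0.641,"dz": 0,"roll": 0,"fingers": 0},
    {"dx": 0.578,"dy": -0.641,"dz": 0,"roll": 0,"fingers": 0},
    {"dx": 0.578,"dy": -0.641,"dz": 0,"roll": 0,"fingers": 0},
    {"dx": 0.578,"dy": -0.641,"dz": 0,"roll": 0,"fingers": 0},
    {"dx": 0.578,"dy": -0.641,"dz": 0,"roll": 0,"fingers": 0},
    {"dx": 0.578,"dy": -0.641,"dz": 0,"roll": 0,"fingers": 0},
    {"dx": 0.578,"dy": -0.641,"dz": 0,"roll": 0,"fingers": 0},
    {"dx": 0.578,"dy": -0.641,"dz": 0,"roll": 0,"fingers": 0},
    {"dx": 0.578,"dy": -0.641,"dz": 0,"roll": 0,"fingers": 0},
    {"dx": 0.578,"dy": -0.641,"dz": 0,"roll": 0,"fingers": 0},
    {"dx": 0.578,"dy": -0.641,"dz": 0,"roll": 0,"fingers": 0}
  ],
  "grip_force": 40
}}

```text
time: 1.77
tool_pos: [0.4888, -0.0333, 0.2097]
tcp_rot: [-3.114, -0.417, 0.001]
wrist_force: [0.9, -0.8, -0.3]
width: 1.0
```

Call:
{"op": "play_rows", "data": {
  "rows": [
    {"dx": 0,"dy": 0,"dz": 0,"roll": 0,"fingers": 0},
    {"dx": 0,"dy": 0,"dz": 0,"roll": 0,"fingers": 0}
  ]
}}

```text
time: 1.93
tool_pos: [0.4888, -0.0335, 0.2096]
tcp_rot: [-3.113, -0.422, 0.002]
wrist_force: [-0.9, 0.2, -0.3]
width: 1.002
```

```bash
python3 -c "
from h import *
to([.4885,-.0343,.004])"
```

```text
t 1.9333 tcp [ 0.4888 -0.0335  0.2096] F [-0.86  0.2  -0.34] w 1.002 R [[0.964, 0.266, -0.001], [0.266, -0.964, -0.0], [-0.001, -0.0, -1.0]]
move units [-0.006  0.018  5.139]
```

Call:
{"op": "play_rows", "data": {
  "rows": [
    {"dx": 0,"dy": 0.01,"dz": 0.5,"roll": 0,"fingers": 0},
    {"dx": 0,"dy": 0.01,"dz": 0.7,"roll": 0,"fingers": 0},
    {"dx": 0,"dy": 0,"dz": 0.7,"roll": 0,"fingers": 0},
    {"dx": 0,"dy": 0,"dz": 0.7,"roll": 0,"fingers": 0},
    {"dx": 0,"dy": 0,"dz": 0.7,"roll": 0,"fingers": 0},
    {"dx": 0,"dy": 0,"dz": 0.7,"roll": 0,"fingers": 0},
    {"dx": 0,"dy": 0,"dz": 0.6,"roll": 0,"fingers": 0},
    {"dx": 0,"dy": 0,"dz": 0.4,"roll": 0,"fingers": 0},
    {"dx": 0,"dy": 0,"dz": 0.13,"roll": 0,"fingers": 0},
    {"dx": 0,"dy": 0,"dz": 0,"roll": 0,"fingers": 0.7},
    {"dx": 0,"dy": 0,"dz": 0,"roll": 0,"fingers": 0.7},
    {"dx": 0,"dy": 0,"dz": 0,"roll": 0,"fingers": 0.7},
    {"dx": 0,"dy": 0,"dz": 0,"roll": 0,"fingers": 0.7},
    {"dx": 0,"dy": 0,"dz": 0,"roll": 0,"fingers": 0.7},
    {"dx": 0,"dy": 0,"dz": 0,"roll": 0,"fingers": 0.7}
  ],
  "grip_force": 40
}}

```text
time: 3.18
tool_pos: [0.4898, -0.0359, 0.0059]
tcp_rot: [3.113, 0.417, 0.003]
wrist_force: [0.0, 0.7, 0.4]
width: 0.303
```

Call:
{"op": "play_rows", "data": {
  "rows": [
    {"dx": 0,"dy": 0,"dz": 0,"roll": 0,"fingers": 0.7},
    {"dx": 0,"dy": 0,"dz": 0,"roll": 0,"fingers": 0.7},
    {"dx": 0,"dy": 0,"dz": 0,"roll": 0,"fingers": 0.7}
  ]
}}

```text
time: 3.43
tool_pos: [0.4891, -0.0358, 0.005]
tcp_rot: [3.114, 0.417, 0.0]
wrist_force: [0.4, 0.1, 0.5]
width: 0.301
```

```bash
python3 -c "
from h import *
to([.4885,-.0343,.23])"
```

```text
t 3.4333 tcp [ 0.4891 -0.0358  0.005 ] F [0.37 0.07 0.48] w 0.301 R [[0.965, 0.263, 0.0], [0.263, -0.965, -0.0], [0.0, 0.0, -1.0]]
move units [-3.000e-03 -3.800e-02 -5.624e+00]
```

Run:
```python
from h import *
c=vision.read_camera("side"); t=vision.read_camera("top")
a=cv2.resize(c["pixels"][220:380,230:430],(800,640))[:560]; b=cv2.resize(t["pixels"][160:300,240:440],(400,280))
cv2.imwrite("pics/s1.png",a[:,:,::-1])
```

```text
(no output)
```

View pics/s1.png

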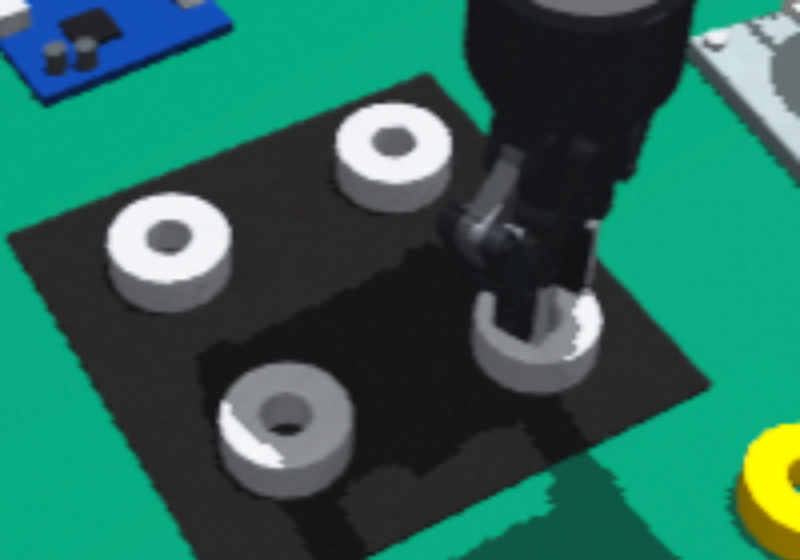

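Run:
```python
from h import *
s=bot.read_state()
for n in("side","top"):
    c=vision.read_camera(n); W=cloud(c)
    print(n,"tcp px",proj(c,s["tool_pos"]).round(1), "ring bore top px",proj(c,[.4885,-.0343,.023]).round(1))
    if n=="side":
        print("z mm"); u0,v0=340,282
        for v in range(276,320,2): print(v,(W[v,344:386:2,2]*1000).round().astype(int))
        R=Rotation.from_rotvec(s["tcp_rot"]).as_matrix()
        m=np.linalg.norm(W-s["tool_pos"],axis=-1)<.1
        p=c["pixels"].max(-1)<70
        q=(W[m&p&(W[...,2]>.008)]-s["tool_pos"])@R
        q=q[np.abs(q[:,0])<.03]
        for z in np.arange(-.08,.01,.005):
            k=q[(q[:,2]>z)&(q[:,2]<z+.005)]
            if len(k): print(round(z,3),len(k),(k[:,:2].min(0)*1000).round(),(k[:,:2].max(0)*1000).round())
```

```text
side tcp px [363.3 304.9] ring bore top px [363.8 298. ]
z mm
276 [123 124 125 126 126 125 115  92  92  94  95  96  99 101  99  93  63  64
  -1  -3  -1]
278 [122 122 123 124 125 126 126 122 115  91  91  93  95  97  94  60  61  58
   0  -2  -2]
280 [117 121 120 123 123 125 120 117   3   5  89  91  93  93  54  56  57  55
   0  -1  -1]
282 [109 115 119 121 121 122 121 113  76  75  85  87  84  48  49  50  53  49
  -2  -2  -2]
284 [101 103 110 116 118 118 112 107 102  78  81  85  79  42  45  47  48   4
  -1   0   1]
286 [ 91  96 101 100 109 113 110 102  97  79  79  80  73  37  40  43  45   3
   2   0   0]
288 [ 81  83  80  96 100 107 104  99  93  86  76  74  71  35  37  39  38   4
   2   3   0]
290 [ 3 76 76 77 79 94 98 94 87 82 72 70 60 31 32 35 34  2  3  3  3]
292 [ 3  3  2 76 77 79 92 88 82 80 57 60 55 22 27 29  2  2  2  3  3]
294 [ 2  2  3 22 26 73 80 85 78 75 55 56 21 21 22 22 22  3  4  3  2]
296 [ 3  2 21 23 21 49 49 76 74 54 49 51 20 23 24 23 22 23  2  4  4]
298 [ 3  2 22 23 22 44 47 48 49 47 45 46 16 22 24 22 24 22  3  4  2]
300 [ 0  2 20 23 23 38 37 43 46 42 41 41 14 23 21 21 22 
[... 885 characters left out ...]
 4  3  5  5  3  1  5  7  9 10  8  7  8  7  4  2  3  4  3  3  3]
318 [3 3 4 4 1 2 3 2 4 4 2 2 4 2 1 3 3 2 3 2 5]
-0.08 46 [-13. -49.] [11. 47.]
-0.075 88 [-14. -46.] [10. 45.]
-0.07 46 [-14. -44.] [ 6. 38.]
-0.065 17 [-14. -26.] [-6. 21.]
-0.06 11 [-11. -23.] [-5. 17.]
-0.055 18 [-11. -23.] [-4. 18.]
-0.05 27 [-11. -28.] [ 4. 15.]
-0.045 38 [-12. -27.] [ 5. 16.]
-0.04 37 [-11. -27.] [ 4. 15.]
-0.035 36 [-11. -27.] [ 5. 19.]
-0.03 22 [-11. -25.] [ 3. 16.]
-0.025 10 [-10. -19.] [-1. 14.]
-0.02 3 [ 18. -19.] [24. -6.]
-0.01 1 [ 16. -20.] [ 16. -20.]
-0.005 1 [ 16. -20.] [ 16. -20.]
top tcp px [350.2 269.4] ring bore top px [349.9 269.6]<stdin>:8: RuntimeWarning: invalid value encountered in cast
```

Call:
{"op": "play_rows", "data": {
  "rows": [
    {"dx": 0,"dy": 0,"dz": -0.5,"roll": 0,"fingers": 0.7},
    {"dx": 0,"dy": 0,"dz": -0.7,"roll": 0,"fingers": 0.7},
    {"dx": 0,"dy": 0,"dz": -0.7,"roll": 0,"fingers": 0.35},
    {"dx": 0,"dy": 0,"dz": -0.4,"roll": 0,"fingers": 0.35},
    {"dx": 0,"dy": 0,"dz": 0,"roll": 0,"fingers": 0.35},
    {"dx": 0,"dy": 0,"dz": 0,"roll": 0,"fingers": 0.35}
  ]
}}

```text
time: 4.13
tool_pos: [0.49, -0.0359, 0.098]
tcp_rot: [3.113, 0.416, 0.004]
wrist_force: [0.4, 0.2, -1.2]
width: 0.647
```

Run:
```python
from h import *
s=bot.read_state(); c=vision.read_camera("side"); t=vision.read_camera("top")
print(s["time"],s["tool_pos"],s["width"],s["wrist_force"])
a=c["pixels"].copy()
R=Rotation.from_rotvec(s["tcp_rot"]).as_matrix()
for z in(0,-.0187):
  for y in (-.03,0,.03):
    p=proj(c,s["tool_pos"]+R@[0,y,z]).round().astype(int); cv2.circle(a,tuple(map(int,p)),1,(255,0,0) if z==0 else(255,255,0),-1)
cv2.imwrite("pics/s2.png",cv2.resize(a[180:340,250:450],(750,600),interpolation=0)[:,:,::-1])
for n,cc in(("top",t),("side",c)):
  p=cc["pixels"].astype(int); m=((p.min(-1)>90)&(p.max(-1)-p.min(-1)<30)).astype(np.uint8)
  W=cloud(cc); m=m*(np.hypot(W[...,0]-.4885,W[...,1]+.0343)<.05)*(W[...,2]>.018)*(W[...,2]<.03)
  print(n,np.mean(W[m>0],0),m.sum(),W[m>0].min(0),W[m>0].max(0))
```

```text
4.1333 [ 0.49001925 -0.03594286  0.09798886] 0.6469849628567255 [ 0.36139324  0.21094047 -1.18366527]
  return _methods._mean(a, axis=axis, dtype=dtype,
  ret = um.true_divide(
Traceback (most recent call last):
ValueError: zero-size array to reduction operation minimum which has no identity
```

View pics/s2.png

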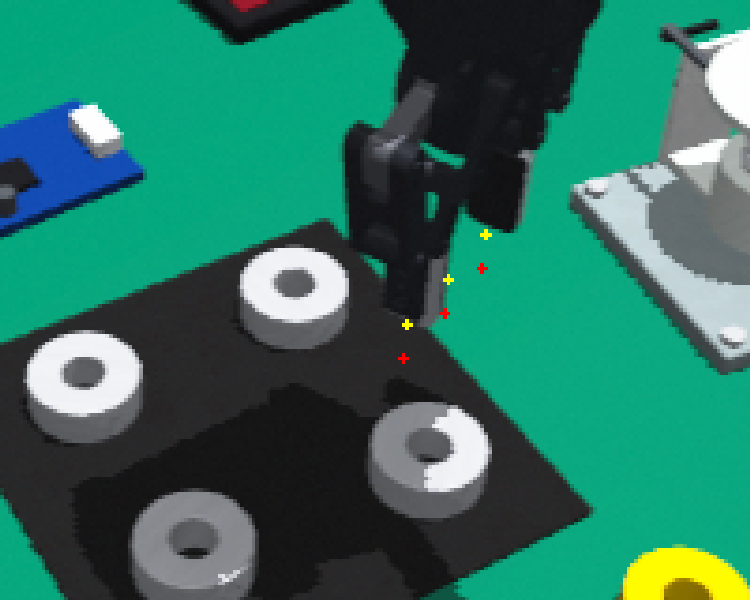

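Run:
```python
from h import *
s=bot.read_state(); R=Rotation.from_rotvec(s["tcp_rot"]).as_matrix()
for n in("side","top"):
    c=vision.read_camera(n); W=cloud(c); q=(W-s["tool_pos"])@R
    m=(np.abs(q[...,0])<.05)&(np.abs(q[...,1])<.07)&(q[...,2]>-.12)&(q[...,2]<.02); q=q[m]; 
    for z in np.arange(-.12,.02,.006):
        k=q[(q[:,2]>z)&(q[:,2]<z+.006)]
        if len(k)>3: print(n,round(z,3),len(k),(np.percentile(k[:,:2],3,axis=0)*1000).round(),(np.percentile(k[:,:2],97,axis=0)*1000).round())
to([.4885,-.0343,-.012])
```

```text
side -0.12 183 [-20. -68.] [ 9. 13.]
side -0.114 138 [-18. -66.] [10. 13.]
side -0.108 158 [-17. -65.] [ 9. 25.]
side -0.102 164 [-17. -64.] [10. 58.]
side -0.096 193 [-17. -63.] [ 9. 55.]
side -0.09 113 [-17. -62.] [10. 57.]
side -0.084 153 [-13. -61.] [10. 55.]
side -0.078 133 [-13. -60.] [ 9. 53.]
side -0.072 68 [-14. -55.] [ 1. 38.]
side -0.066 51 [-12. -36.] [ 1. 34.]
side -0.06 61 [-11. -41.] [ 2. 33.]
side -0.054 88 [-11. -42.] [ 5. 30.]
side -0.048 92 [-11. -42.] [ 6. 32.]
side -0.042 98 [-11. -42.] [ 7. 30.]
side -0.036 82 [-11. -41.] [ 8. 31.]
side -0.03 47 [-11. -35.] [ 9. 30.]
top -0.09 4 [-11. -50.] [ -8. -49.]
top -0.084 9 [-12. -49.] [  2. -44.]
top -0.072 4 [  9. -41.] [ 12. -38.]
t 4.3333 tcp [ 0.4875 -0.0356  0.0952] F [ 0.37 -0.23  0.43] w 0.648 R [[0.965, 0.263, -0.003], [0.263, -0.965, 0.0], [-0.003, -0.001, -1.0]]
move units [ 0.041 -0.022  2.679]
```

Call:
{"op": "play_rows", "data": {
  "rows": [
    {"dx": 0.01,"dy": 0,"dz": 0,"roll": 0,"fingers": 0.1},
    {"dx": 0,"dy": 0,"dz": 0.4,"roll": 0,"fingers": 0.1},
    {"dx": 0,"dy": 0,"dz": 0.6,"roll": 0,"fingers": 0.1},
    {"dx": 0,"dy": 0,"dz": 0.6,"roll": 0,"fingers": 0.1},
    {"dx": 0,"dy": 0,"dz": 0.5,"roll": 0,"fingers": 0.1},
    {"dx": 0,"dy": 0,"dz": 0.4,"roll": 0,"fingers": 0.1},
    {"dx": 0,"dy": 0,"dz": 0.2,"roll": 0,"fingers": 0.1},
    {"dx": 0,"dy": 0,"dz": 0.05,"roll": 0,"fingers": 0.1},
    {"dx": 0,"dy": 0,"dz": 0,"roll": 0,"fingers": 0.6},
    {"dx": 0,"dy": 0,"dz": 0,"roll": 0,"fingers": 0.6},
    {"dx": 0,"dy": 0,"dz": 0,"roll": 0,"fingers": 0.6},
    {"dx": 0,"dy": 0,"dz": 0,"roll": 0,"fingers": 0.6}
  ],
  "grip_force": 40
}}

```text
time: 5.33
tool_pos: [0.4904, -0.0357, -0.0117]
tcp_rot: [3.114, 0.416, 0.003]
wrist_force: [-1.1, 0.6, 3.4]
width: 0.566
```

Call:
{"op": "play_rows", "data": {
  "rows": [
    {"dx": 0,"dy": 0,"dz": 0,"roll": 0,"fingers": 0.6},
    {"dx": 0,"dy": 0,"dz": 0,"roll": 0,"fingers": 0.6}
  ]
}}

```text
time: 5.5
tool_pos: [0.4905, -0.0358, -0.0118]
tcp_rot: [3.113, 0.416, 0.003]
wrist_force: [-1.6, 0.6, 6.5]
width: 0.569
```

```bash
python3 -c "
from h import *
to([.4885,-.0343,.0])
print(cv2.imwrite('pics/s3.png',cv2.resize(vision.read_camera('side')['pixels'][220:350,280:440],(640,520))[:,:,::-1]))"
```

```text
t 5.5 tcp [ 0.4905 -0.0358 -0.0118] F [-1.6   0.6   6.49] w 0.569 R [[0.965, 0.263, 0.002], [0.263, -0.965, -0.0], [0.002, 0.001, -1.0]]
move units [-0.038 -0.048 -0.294]
True
```

View pics/s3.png

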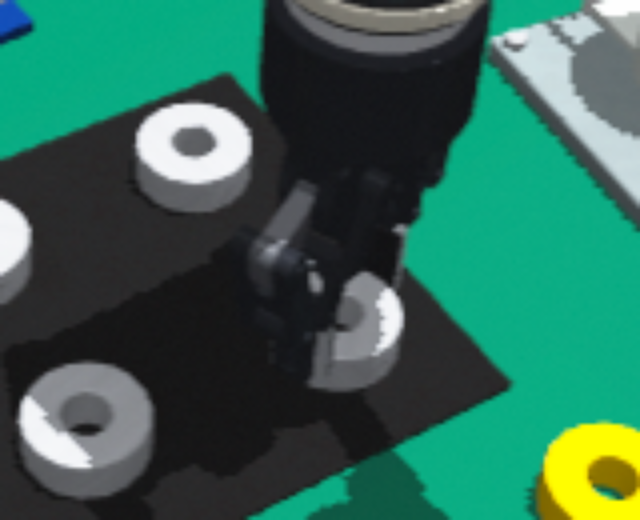

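Call:
{"op": "play_rows", "data": {
  "rows": [
    {"dx": 0,"dy": 0,"dz": -0.2,"roll": 0,"fingers": 0.6},
    {"dx": 0,"dy": 0,"dz": -0.5,"roll": 0,"fingers": 0.6},
    {"dx": 0,"dy": 0,"dz": -0.7,"roll": 0,"fingers": 0.6},
    {"dx": 0,"dy": 0,"dz": -0.7,"roll": 0,"fingers": 0.6},
    {"dx": 0,"dy": 0,"dz": -0.7,"roll": 0,"fingers": 0.6},
    {"dx": 0,"dy": 0,"dz": -0.7,"roll": 0,"fingers": 0.6},
    {"dx": 0,"dy": 0,"dz": -0.7,"roll": 0,"fingers": 0.6},
    {"dx": 0,"dy": 0,"dz": -0.5,"roll": 0,"fingers": 0.6},
    {"dx": 0,"dy": 0,"dz": -0.2,"roll": 0,"fingers": 0.6}
  ]
}}

```text
time: 6.3
tool_pos: [0.4913, -0.036, 0.1869]
tcp_rot: [3.112, 0.416, 0.01]
wrist_force: [0.3, -0.4, -2.1]
width: 0.568
```

Call:
{"op": "play_rows", "data": {
  "rows": [
    {"dx": -0.06,"dy": 0.23,"dz": 0,"roll": 0,"fingers": 0.6},
    {"dx": -0.125,"dy": 0.486,"dz": 0,"roll": 0,"fingers": 0.6},
    {"dx": -0.125,"dy": 0.486,"dz": 0,"roll": 0,"fingers": 0.6},
    {"dx": -0.125,"dy": 0.486,"dz": 0,"roll": 0,"fingers": 0.6},
    {"dx": -0.125,"dy": 0.486,"dz": 0,"roll": 0,"fingers": 0.6},
    {"dx": -0.125,"dy": 0.486,"dz": 0,"roll": 0,"fingers": 0.6},
    {"dx": -0.125,"dy": 0.486,"dz": 0,"roll": 0,"fingers": 0.6},
    {"dx": -0.125,"dy": 0.486,"dz": 0,"roll": 0,"fingers": 0.6},
    {"dx": -0.125,"dy": 0.486,"dz": 0,"roll": 0,"fingers": 0.6},
    {"dx": -0.125,"dy": 0.486,"dz": 0,"roll": 0,"fingers": 0.6},
    {"dx": -0.125,"dy": 0.486,"dz": 0,"roll": 0,"fingers": 0.6},
    {"dx": -0.125,"dy": 0.486,"dz": 0,"roll": 0,"fingers": 0.6},
    {"dx": 0,"dy": 0,"dz": 0,"roll": 0,"fingers": 0.6},
    {"dx": 0,"dy": 0,"dz": 0,"roll": 0,"fingers": 0.6}
  ]
}}

```text
time: 7.47
tool_pos: [0.4908, -0.2667, 0.1802]
tcp_rot: [-3.112, -0.413, 0.005]
wrist_force: [-0.7, 0.2, -3.1]
width: 0.566
```

Run:
```python
from h import *
to([.4938,-.2661,.185])
a=[]
for n in("side","top"):
    c=vision.read_camera(n); np.savez(n+"1.npz",**c); u,v=proj(c,[.49,-.262,.17]).astype(int)
    a.append(cv2.resize(c["pixels"][v-50:v+50,u-40:u+40],(400,500),interpolation=2)); print(n,u,v)
cv2.imwrite("pics/s4.png",np.hstack(a)[:,:,::-1])
```

```text
t 7.4667 tcp [ 0.4908 -0.2667  0.1802] F [-0.71  0.24 -3.12] w 0.566 R [[0.965, 0.261, -0.004], [0.261, -0.965, 0.002], [-0.003, -0.003, -1.0]]
move units [ 0.075  0.006 -0.119]
side 473 166
top 524 265
```

View pics/s4.png

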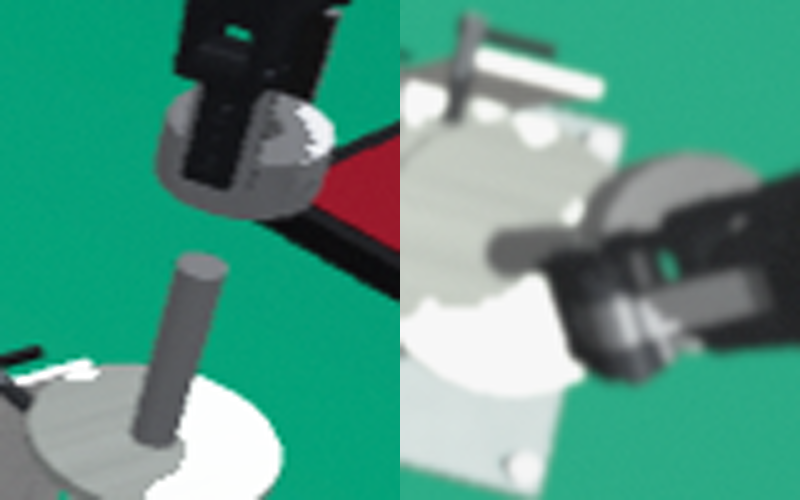

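```bash
cat >> h.py <<'E'
from scipy.optimize import least_squares
def ringfit(c,guess,zr,show=True):
    "centre of a held ring: silhouette extremes + wall points"
    W=cloud(c); p=c["pixels"].astype(int)
    m=(p.max(-1)>75)&(p.max(-1)-p.min(-1)<25)&(np.hypot(W[...,0]-guess[0],W[...,1]-guess[1])<.04)&(W[...,2]>zr[0])&(W[...,2]<zr[1])
    P=W[m]; top=np.percentile(P[:,2],96)
    wall=P[(P[:,2]<top-.005)]
    # free of inner bore points
    f=lambda x:np.hypot(wall[:,0]-x[0],wall[:,1]-x[1])-.025
    r=least_squares(f,guess[:2],loss="soft_l1",f_scale=.001)
    return m,P,top,r.x,np.median(abs(r.fun)),len(wall)
def postfit(c,guess=(.4918,-.2646),zr=(.11,.163)):
    W=cloud(c); P=W[(np.hypot(W[...,0]-guess[0],W[...,1]-guess[1])<.014)&(W[...,2]>zr[0])&(W[...,2]<zr[1]-.003)]
    f=lambda x:np.hypot(P[:,0]-x[0],P[:,1]-x[1])-.008
    r=least_squares(f,guess,loss="soft_l1",f_scale=.001); return r.x,np.median(abs(r.fun)),len(P)
E
python3 - <<'E'
from h import *
for n in("side","top"):
    c=dict(np.load(n+"1.npz")); m,P,top,x,e,k=ringfit(c,(.4918,-.2646),(.175,.24))
    print(n,"ring",x.round(4),e,k,"z",P[:,2].min(),top,P[:,2].max(),"post",postfit(c))
    ys,xs=np.nonzero(m); print("cols",xs.min(),xs.max(),"rows",ys.min(),ys.max())
c=dict(np.load("side1.npz")); 
# silhouette width method: midpoint column across ring vs projected axis
m=ringfit(c,(.4918,-.2646),(.175,.24))[0]
for v in range(140,162,3): 
    r=np.nonzero(m[v])[0]; print(v,r.min() if len(r) else 0,r.max() if len(r) else 0)
th=np.linspace(0,2*np.pi,200)
for cx,cy in((.4918,-.2646),(.4888,-.2646),(.4918,-.2616)):
  for zb in(.195,.215):
    q=proj(c,np.stack([cx+.025*np.cos(th),cy+.025*np.sin(th),th*0+zb],-1)); print(cx,cy,zb,q.min(0).round(1),q.max(0).round(1))
E
```

```text
side ring [ 0.4922 -0.2625] 0.0029428069970033575 467 z 0.19470926388280768 0.23192846365693043 0.2397786300853908 post (array([ 0.49200653, -0.26544129]), np.float64(0.0005372505186602341), 258)
cols 465 500 rows 119 159
top ring [ 0.4901 -0.2661] 0.000356428612111194 67 z 0.19603334822269042 0.21717320650468694 0.22977623209115863 post (array([ 0.49240393, -0.26556499]), np.float64(0.0002620116027444875), 95)
cols 515 554 rows 246 284
140 466 497
143 465 498
146 465 498
149 465 497
152 466 496
155 469 494
158 475 491
161 0 0
0.4918 -0.2646 0.195 [460.7 142.9] [494.  159.9]
0.4918 -0.2646 0.215 [463.6 131.5] [497.6 148.3]
0.4888 -0.2646 0.195 [462.3 143.6] [495.7 160.8]
0.4888 -0.2646 0.215 [465.2 132.3] [499.4 149.1]
0.4918 -0.2616 0.195 [459.5 143.5] [492.9 160.6]
0.4918 -0.2616 0.215 [462.4 132.1] [496.5 149. ]
```

Run:
```python
from h import *
for n in("side","top"):
    c=dict(np.load(n+"1.npz"));W=cloud(c)
    p=c["pixels"].astype(int); 
    for thr in (60,80,95):
        m=(p.max(-1)>thr)&(p.max(-1)-p.min(-1)<25)&(np.hypot(W[...,0]-.4905,W[...,1]+.265)<.032)&(W[...,2]>.193)&(W[...,2]<.22)
        P=W[m]; t=P[:,2]
        Q=P[(t<.211)&(np.hypot(P[:,0]-.4905,P[:,1]+.265)>.019)]
        r=least_squares(lambda x:np.hypot(Q[:,0]-x[0],Q[:,1]-x[1])-.025,(.49,-.265),loss="soft_l1",f_scale=.0007)
        h=np.histogram(t,bins=np.arange(.192,.222,.002))[0]
        print(n,thr,r.x.round(4),len(Q),np.median(abs(r.fun)).round(4),h)
```

```text
side 60 [ 0.4904 -0.2664] 225 0.0007 [  0   7  30  33  25  20  35  36  32  30  69 125   5   5]
side 80 [ 0.4904 -0.2664] 224 0.0007 [  0   6  30  33  25  20  35  35  31  27  67 123   4   4]
side 95 [ 0.4905 -0.2676] 25 0.0004 [  0   1   0   2   1   0   4   6   9   4  55 117   0   0]
top 60 [ 0.4902 -0.2662] 58 0.0004 [  0   0   5  10   5   9   9   7   5  16  58 165  34   2]
top 80 [ 0.4902 -0.2662] 58 0.0004 [  0   0   5  10   5   9   9   7   5  16  58 165  33   2]
top 95 [ 0.4905 -0.2664] 56 0.0003 [  0   0   5  10   5   9   8   7   5  14  58 164  31   1]
```

Call:
{"op": "play_rows", "data": {
  "rows": [
    {"dx": 0.05,"dy": -0.007,"dz": 0.2,"roll": 0,"fingers": 0.6},
    {"dx": 0,"dy": 0,"dz": 0.3,"roll": 0,"fingers": 0.6},
    {"dx": 0,"dy": 0,"dz": 0.1,"roll": 0,"fingers": 0.6},
    {"dx": 0,"dy": 0,"dz": 0,"roll": 0,"fingers": 0.6},
    {"dx": 0,"dy": 0,"dz": 0,"roll": 0,"fingers": 0.6},
    {"dx": 0,"dy": 0,"dz": 0,"roll": 0,"fingers": 0.6}
  ]
}}

```text
time: 8.07
tool_pos: [0.4946, -0.265, 0.1589]
tcp_rot: [3.114, 0.417, 0.0]
wrist_force: [-0.3, -0.7, -2.6]
width: 0.564
```

```bash
cat >> h.py <<'E'
def held(g=(.492,-.2655),zb=.171,post=(.11,.163)):
    "held ring and post centre in both views; zb = expected ring bottom"
    s=bot.read_state(); print("t",round(s["time"],2),"tcp",s["tool_pos"].round(4),"F",s["wrist_force"].round(2),"w",round(s["width"],3))
    out=[]
    for n in("side","top"):
        c=vision.read_camera(n);W=cloud(c);p=c["pixels"].astype(int)
        d=np.hypot(W[...,0]-g[0],W[...,1]-g[1])
        m=(p.max(-1)>60)&(p.max(-1)-p.min(-1)<25)&(d<.032)&(W[...,2]>zb-.002)&(W[...,2]<zb+.025)
        P=W[m];Q=P[(P[:,2]<zb+.016)&(d[m]>.019)]
        r=least_squares(lambda x:np.hypot(Q[:,0]-x[0],Q[:,1]-x[1])-.025,g,loss="soft_l1",f_scale=.0007)
        po=postfit(c,g,post) if post else [np.zeros(2),0,0]
        pan=W[(d<.04)&(d>.026)&(W[...,2]<zb-.004)&(W[...,2]>.05)&(p.max(-1)>90)][:,2]
        print(n,"ring",r.x.round(4),len(Q),np.median(abs(r.fun)).round(4),"post",po[0].round(4),po[2],"ring top",np.percentile(P[:,2],85).round(4),"pan z",np.median(pan).round(4),len(pan))
        out.append(po[0]-r.x)
    s=bot.read_state();R=Rotation.from_rotvec(s["tcp_rot"]).as_matrix()
    d=np.mean(out,0); print("shift units",(R.T@np.r_[d,0]/.04).round(3))
E
python3 -c "
from h import *
held()"
```

```text
t 8.07 tcp [ 0.4946 -0.265   0.1589] F [-0.29 -0.69 -2.57] w 0.564
side ring [ 0.4941 -0.2651] 173 0.0008 post [ 0.4921 -0.2655] 256 ring top 0.1933 pan z 0.0949 576
top ring [ 0.4942 -0.2658] 46 0.0002 post [ 0.4917 -0.2651] 4 ring top 0.1944 pan z 0.095 836
shift units [-0.053 -0.019 -0.   ]
```

Call:
{"op": "play_rows", "data": {
  "rows": [
    {"dx": 0,"dy": 0,"dz": 0,"roll": 0,"fingers": 0.6},
    {"dx": 0,"dy": 0,"dz": 0,"roll": 0,"fingers": 0.6},
    {"dx": 0,"dy": 0,"dz": 0,"roll": 0,"fingers": 0.6}
  ]
}}

```text
time: 8.42
tool_pos: [0.4946, -0.2653, 0.1592]
tcp_rot: [3.114, 0.416, 0.001]
wrist_force: [0.3, -0.1, -2.9]
width: 0.566
```

Call:
{"op": "play_rows", "data": {
  "rows": [
    {"dx": 0,"dy": 0,"dz": 0,"roll": 0,"fingers": 0.6},
    {"dx": 0,"dy": 0,"dz": 0,"roll": 0,"fingers": 0.6}
  ]
}}

```text
time: 8.58
tool_pos: [0.4944, -0.2652, 0.159]
tcp_rot: [3.114, 0.416, 0.0]
wrist_force: [0.5, -0.2, -3.1]
width: 0.567
```

```bash
python3 -c "
from h import *
held()"
```

```text
t 8.58 tcp [ 0.4944 -0.2652  0.159 ] F [ 0.54 -0.19 -3.09] w 0.567
side ring [ 0.4938 -0.2653] 166 0.0007 post [ 0.4921 -0.2655] 254 ring top 0.1933 pan z 0.0948 583
top ring [ 0.494  -0.2659] 48 0.0002 post [ 0.4925 -0.266 ] 6 ring top 0.1938 pan z 0.095 831
shift units [-0.039 -0.007  0.   ]
```

Call:
{"op": "play_rows", "data": {
  "rows": [
    {"dx": -0.043,"dy": -0.01,"dz": 0,"roll": 0,"fingers": 0.6},
    {"dx": 0,"dy": 0,"dz": 0.1,"roll": 0,"fingers": 0.6},
    {"dx": 0,"dy": 0,"dz": 0,"roll": 0,"fingers": 0.6},
    {"dx": 0,"dy": 0,"dz": 0,"roll": 0,"fingers": 0.6},
    {"dx": 0,"dy": 0,"dz": 0,"roll": 0,"fingers": 0.6},
    {"dx": 0,"dy": 0,"dz": 0,"roll": 0,"fingers": 0.6}
  ]
}}

```text
time: 9.18
tool_pos: [0.4927, -0.2652, 0.1548]
tcp_rot: [-3.114, -0.416, 0.0]
wrist_force: [0.8, 0.2, -2.0]
width: 0.565
```

```bash
python3 -c "
from h import *
held(zb=.169)"
```

```text
t 9.18 tcp [ 0.4927 -0.2652  0.1548] F [ 0.76  0.21 -2.  ] w 0.565
side ring [ 0.4922 -0.2652] 188 0.0007 post [ 0.492  -0.2655] 248 ring top 0.1892 pan z 0.0948 583
top ring [ 0.4921 -0.2658] 56 0.0002 post [ 0.4919 -0.2651] 9 ring top 0.19 pan z 0.0951 819
shift units [-0.004 -0.006 -0.   ]
```

Call:
{"op": "play_rows", "data": {
  "rows": [
    {"dx": 0,"dy": 0,"dz": 0.1,"roll": 0,"fingers": 0.6},
    {"dx": 0,"dy": 0,"dz": 0.1,"roll": 0,"fingers": 0.6},
    {"dx": 0,"dy": 0,"dz": 0.1,"roll": 0,"fingers": 0.6},
    {"dx": 0,"dy": 0,"dz": 0.1,"roll": 0,"fingers": 0.6},
    {"dx": 0,"dy": 0,"dz": 0,"roll": 0,"fingers": 0.6},
    {"dx": 0,"dy": 0,"dz": 0,"roll": 0,"fingers": 0.6}
  ]
}}

```text
time: 9.78
tool_pos: [0.4922, -0.265, 0.1382]
tcp_rot: [-3.113, -0.416, 0.002]
wrist_force: [0.4, 1.4, -2.2]
width: 0.572
```

```bash
python3 -c "
from h import *
held(zb=.153,post=(.11,.152))"
```

```text
t 9.78 tcp [ 0.4922 -0.265   0.1382] F [ 0.38  1.43 -2.22] w 0.572
side ring [ 0.4918 -0.2652] 184 0.0006 post [ 0.4922 -0.2654] 160 ring top 0.1727 pan z 0.0949 597
top ring [ 0.492  -0.2658] 57 0.0002 post [ 0.492  -0.2655] 0 ring top 0.1736 pan z 0.095 794
shift units [ 0.005 -0.     0.   ]
  return _methods._mean(a, axis=axis, dtype=dtype,
  ret = ret.dtype.type(ret / rcount)
```

Call:
{"op": "play_rows", "data": {
  "rows": [
    {"dx": 0,"dy": 0,"dz": 0.15,"roll": 0,"fingers": 0.6},
    {"dx": 0,"dy": 0,"dz": 0.2,"roll": 0,"fingers": 0.6},
    {"dx": 0,"dy": 0,"dz": 0.2,"roll": 0,"fingers": 0.6},
    {"dx": 0,"dy": 0,"dz": 0.2,"roll": 0,"fingers": 0.6},
    {"dx": 0,"dy": 0,"dz": 0.2,"roll": 0,"fingers": 0.6},
    {"dx": 0,"dy": 0,"dz": 0.15,"roll": 0,"fingers": 0.6},
    {"dx": 0,"dy": 0,"dz": 0.1,"roll": 0,"fingers": 0.6},
    {"dx": 0,"dy": 0,"dz": 0.1,"roll": 0,"fingers": 0.6},
    {"dx": 0,"dy": 0,"dz": 0.05,"roll": 0,"fingers": 0.6},
    {"dx": 0,"dy": 0,"dz": 0,"roll": 0,"fingers": 0.6},
    {"dx": 0,"dy": 0,"dz": 0,"roll": 0,"fingers": 0.6}
  ]
}}

```text
time: 10.8
tool_pos: [0.4928, -0.2654, 0.085]
tcp_rot: [3.114, 0.416, 0.0]
wrist_force: [0.2, -0.2, -2.8]
width: 0.566
```

```bash
python3 -W ignore -c "
from h import *
held(zb=.099,post=None)"
```

```text
t 10.8 tcp [ 0.4928 -0.2654  0.085 ] F [ 0.22 -0.24 -2.78] w 0.566
side ring [ 0.4924 -0.2654] 158 0.0007 post [0. 0.] 0 ring top 0.1196 pan z 0.0944 262
top ring [ 0.4925 -0.266 ] 53 0.0003 post [0. 0.] 0 ring top 0.1204 pan z 0.0942 380
shift units [-10.134  -9.642  -0.014]
```

Call:
{"op": "play_rows", "data": {
  "rows": [
    {"dx": 0,"dy": 0,"dz": 0.08,"roll": 0,"fingers": 0.6},
    {"dx": 0,"dy": 0,"dz": 0.08,"roll": 0,"fingers": 0.6},
    {"dx": 0,"dy": 0,"dz": 0.08,"roll": 0,"fingers": 0.6},
    {"dx": 0,"dy": 0,"dz": 0,"roll": 0,"fingers": 0.6},
    {"dx": 0,"dy": 0,"dz": 0,"roll": 0,"fingers": 0.6}
  ]
}}

```text
time: 11.32
tool_pos: [0.4928, -0.2653, 0.0753]
tcp_rot: [3.114, 0.416, 0.0]
wrist_force: [1.1, 0.1, -0.8]
width: 0.573
```

Call:
{"op": "play_rows", "data": {
  "rows": [
    {"dx": 0,"dy": 0,"dz": 0,"roll": 0,"fingers": 0.35},
    {"dx": 0,"dy": 0,"dz": 0,"roll": 0,"fingers": 0.3},
    {"dx": 0,"dy": 0,"dz": 0,"roll": 0,"fingers": 0.2},
    {"dx": 0,"dy": 0,"dz": 0,"roll": 0,"fingers": 0.15},
    {"dx": 0,"dy": 0,"dz": 0,"roll": 0,"fingers": 0.15},
    {"dx": 0,"dy": 0,"dz": -0.1,"roll": 0,"fingers": 0.15},
    {"dx": 0,"dy": 0,"dz": -0.3,"roll": 0,"fingers": 0.15},
    {"dx": 0,"dy": 0,"dz": -0.5,"roll": 0,"fingers": 0.15},
    {"dx": 0,"dy": 0,"dz": -0.6,"roll": 0,"fingers": 0.15},
    {"dx": 0,"dy": 0,"dz": -0.6,"roll": 0,"fingers": 0.15},
    {"dx": 0,"dy": 0,"dz": -0.5,"roll": 0,"fingers": 0.15},
    {"dx": 0,"dy": 0,"dz": 0,"roll": 0,"fingers": 0.15}
  ]
}}

```text
time: 12.32
tool_pos: [0.496, -0.2672, 0.1861]
tcp_rot: [3.107, 0.416, 0.013]
wrist_force: [0.2, 0.2, 1.4]
width: 0.846
```

```bash
python3 -W ignore -c "
from h import *
held(zb=.087,post=(.11,.155))
to([.5965+.002,-.055-.0015,.1])"
```

```text
t 12.32 tcp [ 0.496  -0.2672  0.1861] F [0.24 0.2  1.4 ] w 0.846
side ring [ 0.492  -0.2654] 425 0.0012 post [ 0.4922 -0.2654] 215 ring top 0.1069 pan z 0.0504 19
top ring [ 0.4926 -0.2642] 447 0.0021 post [ 0.4924 -0.2656] 42 ring top 0.1072 pan z nan 0
shift units [-0.004  0.017  0.   ]
t 12.4167 tcp [ 0.4936 -0.2658  0.1813] F [ 0.03 -0.5  -0.11] w 0.85 R [[0.965, 0.263, 0.003], [0.263, -0.965, -0.002], [0.003, 0.003, -1.0]]
move units [ 3.9   -4.366  2.032]
```

Call:
{"op": "play_rows", "data": {
  "rows": [
    {"dx": 0.16,"dy": -0.18,"dz": 0,"roll": 0,"fingers": 0.1},
    {"dx": 0.37,"dy": -0.4224,"dz": 0,"roll": 0,"fingers": 0.1},
    {"dx": 0.37,"dy": -0.4224,"dz": 0,"roll": 0,"fingers": 0.1},
    {"dx": 0.37,"dy": -0.4224,"dz": 0,"roll": 0,"fingers": 0.1},
    {"dx": 0.37,"dy": -0.4224,"dz": 0,"roll": 0,"fingers": 0.1},
    {"dx": 0.37,"dy": -0.4224,"dz": 0,"roll": 0,"fingers": 0.1},
    {"dx": 0.37,"dy": -0.4224,"dz": 0.3,"roll": 0,"fingers": 0.1},
    {"dx": 0.37,"dy": -0.4224,"dz": 0.5,"roll": 0,"fingers": 0.1},
    {"dx": 0.37,"dy": -0.4224,"dz": 0.5,"roll": 0,"fingers": 0.1},
    {"dx": 0.37,"dy": -0.4224,"dz": 0.5,"roll": 0,"fingers": 0.1},
    {"dx": 0.37,"dy": -0.4224,"dz": 0.5,"roll": 0,"fingers": 0.1},
    {"dx": 0,"dy": 0,"dz": 0.5,"roll": 0,"fingers": 0.1},
    {"dx": 0,"dy": 0,"dz": 0.2,"roll": 0,"fingers": 0.1},
    {"dx": 0,"dy": 0,"dz": 0,"roll": 0,"fingers": 0.1},
    {"dx": 0,"dy": 0,"dz": 0,"roll": 0,"fingers": 0.1},
    {"dx": 0,"dy": 0,"dz": 0,"roll": 0,"fingers": 0.1}
  ]
}}

```text
time: 13.75
tool_pos: [0.5958, -0.0552, 0.0601]
tcp_rot: [3.114, 0.415, 0.001]
wrist_force: [0.8, 0.2, -0.4]
width: 0.894
```

```bash
python3 -W ignore -c "
from h import *
to([.5962,-.0553,-.0135])"
```

```text
t 13.75 tcp [ 0.5958 -0.0552  0.0601] F [ 0.81  0.16 -0.42] w 0.894 R [[0.965, 0.262, 0.001], [0.262, -0.965, -0.0], [0.001, 0.0, -1.0]]
move units [0.008 0.004 1.839]
```

Call:
{"op": "play_rows", "data": {
  "rows": [
    {"dx": 0.01,"dy": 0,"dz": 0.4,"roll": 0,"fingers": 0.1},
    {"dx": 0,"dy": 0,"dz": 0.6,"roll": 0,"fingers": 0.1},
    {"dx": 0,"dy": 0,"dz": 0.5,"roll": 0,"fingers": 0.1},
    {"dx": 0,"dy": 0,"dz": 0.25,"roll": 0,"fingers": 0.1},
    {"dx": 0,"dy": 0,"dz": 0.08,"roll": 0,"fingers": 0.1},
    {"dx": 0,"dy": 0,"dz": 0,"roll": 0,"fingers": 0.1},
    {"dx": 0,"dy": 0,"dz": 0,"roll": 0,"fingers": 0.6},
    {"dx": 0,"dy": 0,"dz": 0,"roll": 0,"fingers": 0.6},
    {"dx": 0,"dy": 0,"dz": 0,"roll": 0,"fingers": 0.6},
    {"dx": 0,"dy": 0,"dz": 0,"roll": 0,"fingers": 0.6},
    {"dx": 0,"dy": 0,"dz": 0,"roll": 0,"fingers": 0.6},
    {"dx": 0,"dy": 0,"dz": 0,"roll": 0,"fingers": 0.6}
  ]
}}

```text
time: 14.75
tool_pos: [0.5976, -0.055, -0.0119]
tcp_rot: [3.113, 0.416, 0.005]
wrist_force: [0.2, -1.1, 6.4]
width: 0.557
```

Call:
{"op": "play_rows", "data": {
  "rows": [
    {"dx": 0,"dy": 0,"dz": -0.2,"roll": 0,"fingers": 0.6},
    {"dx": 0,"dy": 0,"dz": -0.5,"roll": 0,"fingers": 0.6},
    {"dx": 0,"dy": 0,"dz": -0.7,"roll": 0,"fingers": 0.6},
    {"dx": 0,"dy": 0,"dz": -0.7,"roll": 0,"fingers": 0.6},
    {"dx": 0,"dy": 0,"dz": -0.7,"roll": 0,"fingers": 0.6},
    {"dx": 0,"dy": 0,"dz": -0.7,"roll": 0,"fingers": 0.6},
    {"dx": 0,"dy": 0,"dz": -0.5,"roll": 0,"fingers": 0.6},
    {"dx": 0,"dy": 0,"dz": -0.4,"roll": 0,"fingers": 0.6},
    {"dx": 0,"dy": 0,"dz": -0.1,"roll": 0,"fingers": 0.6},
    {"dx": 0,"dy": 0,"dz": 0,"roll": 0,"fingers": 0.6},
    {"dx": 0,"dy": 0,"dz": 0,"roll": 0,"fingers": 0.6}
  ]
}}

```text
time: 15.67
tool_pos: [0.5949, -0.0544, 0.165]
tcp_rot: [-3.113, -0.416, 0.002]
wrist_force: [-0.3, 0.5, -3.5]
width: 0.556
```

```bash
python3 -W ignore -c "
from h import *
to([.4927,-.2653,.165])"
```

```text
t 15.6667 tcp [ 0.5949 -0.0544  0.165 ] F [-0.27  0.49 -3.53] w 0.556 R [[0.965, 0.263, -0.002], [0.263, -0.965, 0.0], [-0.001, -0.001, -1.0]]
move units [-3.849e+00  4.415e+00  4.000e-03]
```

Call:
{"op": "play_rows", "data": {
  "rows": [
    {"dx": -0.175,"dy": 0.2007,"dz": 0,"roll": 0,"fingers": 0.6},
    {"dx": -0.35,"dy": 0.4014,"dz": 0,"roll": 0,"fingers": 0.6},
    {"dx": -0.35,"dy": 0.4014,"dz": 0,"roll": 0,"fingers": 0.6},
    {"dx": -0.35,"dy": 0.4014,"dz": 0,"roll": 0,"fingers": 0.6},
    {"dx": -0.35,"dy": 0.4014,"dz": 0,"roll": 0,"fingers": 0.6},
    {"dx": -0.35,"dy": 0.4014,"dz": 0,"roll": 0,"fingers": 0.6},
    {"dx": -0.35,"dy": 0.4014,"dz": 0,"roll": 0,"fingers": 0.6},
    {"dx": -0.35,"dy": 0.4014,"dz": 0,"roll": 0,"fingers": 0.6},
    {"dx": -0.35,"dy": 0.4014,"dz": 0,"roll": 0,"fingers": 0.6},
    {"dx": -0.35,"dy": 0.4014,"dz": 0,"roll": 0,"fingers": 0.6},
    {"dx": -0.35,"dy": 0.4014,"dz": 0,"roll": 0,"fingers": 0.6},
    {"dx": -0.175,"dy": 0.2007,"dz": 0,"roll": 0,"fingers": 0.6},
    {"dx": 0,"dy": 0,"dz": 0,"roll": 0,"fingers": 0.6},
    {"dx": 0,"dy": 0,"dz": 0,"roll": 0,"fingers": 0.6},
    {"dx": 0,"dy": 0,"dz": 0,"roll": 0,"fingers": 0.6},
    {"dx": 0,"dy": 0,"dz": 0,"roll": 0,"fingers": 0.6}
  ]
}}

```text
time: 17.0
tool_pos: [0.4937, -0.2646, 0.1657]
tcp_rot: [-3.113, -0.418, 0.001]
wrist_force: [-0.3, -0.2, -2.3]
width: 0.56
```

```bash
python3 -W ignore -c "
from h import *
held(zb=.177,post=(.115,.155))"
```

```text
t 17.0 tcp [ 0.4937 -0.2646  0.1657] F [-0.33 -0.22 -2.35] w 0.56
side ring [ 0.4943 -0.2642] 164 0.0007 post [ 0.492  -0.2654] 189 ring top 0.2002 pan z 0.0867 480
top ring [ 0.4944 -0.265 ] 52 0.0002 post [ 0.4917 -0.265 ] 11 ring top 0.2009 pan z 0.0869 837
shift units [-0.064 -0.001  0.   ]
```

Call:
{"op": "play_rows", "data": {
  "rows": [
    {"dx": -0.06,"dy": 0.007,"dz": 0.1,"roll": 0,"fingers": 0.6},
    {"dx": 0,"dy": 0,"dz": 0.2,"roll": 0,"fingers": 0.6},
    {"dx": 0,"dy": 0,"dz": 0,"roll": 0,"fingers": 0.6},
    {"dx": 0,"dy": 0,"dz": 0,"roll": 0,"fingers": 0.6},
    {"dx": 0,"dy": 0,"dz": 0,"roll": 0,"fingers": 0.6},
    {"dx": 0,"dy": 0,"dz": 0,"roll": 0,"fingers": 0.6}
  ]
}}

```text
time: 17.6
tool_pos: [0.4914, -0.2664, 0.1542]
tcp_rot: [3.114, 0.416, 0.0]
wrist_force: [0.1, -0.3, -1.9]
width: 0.555
```

```bash
python3 -W ignore -c "
from h import *
held(zb=.167,post=(.115,.155))"
```

```text
t 17.6 tcp [ 0.4914 -0.2664  0.1542] F [ 0.09 -0.29 -1.91] w 0.555
side ring [ 0.4919 -0.2662] 178 0.0008 post [ 0.4919 -0.2654] 191 ring top 0.1888 pan z 0.0867 477
top ring [ 0.4922 -0.267 ] 54 0.0002 post [ 0.4922 -0.2656] 12 ring top 0.1897 pan z 0.0868 803
shift units [ 0.007 -0.027 -0.   ]
```

Call:
{"op": "play_rows", "data": {
  "rows": [
    {"dx": 0.006,"dy": -0.023,"dz": 0,"roll": 0,"fingers": 0.6},
    {"dx": 0,"dy": 0,"dz": 0.1,"roll": 0,"fingers": 0.6},
    {"dx": 0,"dy": 0,"dz": 0.1,"roll": 0,"fingers": 0.6},
    {"dx": 0,"dy": 0,"dz": 0,"roll": 0,"fingers": 0.6},
    {"dx": 0,"dy": 0,"dz": 0,"roll": 0,"fingers": 0.6},
    {"dx": 0,"dy": 0,"dz": 0,"roll": 0,"fingers": 0.6}
  ]
}}

```text
time: 18.2
tool_pos: [0.4912, -0.2654, 0.1458]
tcp_rot: [-3.114, -0.416, 0.001]
wrist_force: [-0.4, 0.2, -1.2]
width: 0.559
```

```bash
python3 -W ignore -c "
from h import *
held(zb=.159,post=(.115,.155))"
```

```text
t 18.2 tcp [ 0.4912 -0.2654  0.1458] F [-0.4   0.22 -1.24] w 0.559
side ring [ 0.4916 -0.2652] 171 0.0008 post [ 0.4921 -0.2655] 177 ring top 0.1806 pan z 0.0867 481
top ring [ 0.492  -0.2658] 53 0.0002 post [ 0.4921 -0.2653] 1 ring top 0.1816 pan z 0.0868 778
shift units [ 0.008 -0.     0.   ]
```

Call:
{"op": "play_rows", "data": {
  "rows": [
    {"dx": 0.008,"dy": 0,"dz": 0.1,"roll": 0,"fingers": 0.6},
    {"dx": 0,"dy": 0,"dz": 0.1,"roll": 0,"fingers": 0.6},
    {"dx": 0,"dy": 0,"dz": 0.1,"roll": 0,"fingers": 0.6},
    {"dx": 0,"dy": 0,"dz": 0,"roll": 0,"fingers": 0.6},
    {"dx": 0,"dy": 0,"dz": 0,"roll": 0,"fingers": 0.6}
  ]
}}

```text
time: 18.72
tool_pos: [0.4911, -0.2651, 0.1334]
tcp_rot: [-3.113, -0.416, 0.002]
wrist_force: [0.4, 0.2, -1.8]
width: 0.553
```

```bash
python3 -W ignore -c "
from h import *
held(zb=.148,post=(.115,.145))"
```

```text
t 18.72 tcp [ 0.4911 -0.2651  0.1334] F [ 0.38  0.2  -1.82] w 0.553
side ring [ 0.4916 -0.2651] 169 0.0006 post [ 0.4921 -0.2653] 108 ring top 0.1681 pan z 0.0867 468
top ring [ 0.4922 -0.2657] 60 0.0003 post [ 0.492  -0.2655] 0 ring top 0.1691 pan z 0.0869 762
shift units [ 0.003  0.002 -0.   ]
```

Call:
{"op": "play_rows", "data": {
  "rows": [
    {"dx": 0.004,"dy": 0,"dz": 0.15,"roll": 0,"fingers": 0.6},
    {"dx": 0,"dy": 0,"dz": 0.2,"roll": 0,"fingers": 0.6},
    {"dx": 0,"dy": 0,"dz": 0.2,"roll": 0,"fingers": 0.6},
    {"dx": 0,"dy": 0,"dz": 0.2,"roll": 0,"fingers": 0.6},
    {"dx": 0,"dy": 0,"dz": 0.1,"roll": 0,"fingers": 0.6},
    {"dx": 0,"dy": 0,"dz": 0.1,"roll": 0,"fingers": 0.6},
    {"dx": 0,"dy": 0,"dz": 0.08,"roll": 0,"fingers": 0.6},
    {"dx": 0,"dy": 0,"dz": 0.08,"roll": 0,"fingers": 0.6},
    {"dx": 0,"dy": 0,"dz": 0.06,"roll": 0,"fingers": 0.6},
    {"dx": 0,"dy": 0,"dz": 0,"roll": 0,"fingers": 0.6},
    {"dx": 0,"dy": 0,"dz": 0,"roll": 0,"fingers": 0.6},
    {"dx": 0,"dy": 0,"dz": 0,"roll": 0,"fingers": 0.6}
  ]
}}

```text
time: 19.82
tool_pos: [0.4919, -0.2654, 0.0877]
tcp_rot: [3.114, 0.416, 0.001]
wrist_force: [-0.4, 1.3, -1.3]
width: 0.557
```

Call:
{"op": "play_rows", "data": {
  "rows": [
    {"dx": 0,"dy": 0,"dz": 0,"roll": 0,"fingers": 0.35},
    {"dx": 0,"dy": 0,"dz": 0,"roll": 0,"fingers": 0.3},
    {"dx": 0,"dy": 0,"dz": 0,"roll": 0,"fingers": 0.2},
    {"dx": 0,"dy": 0,"dz": 0,"roll": 0,"fingers": 0.15},
    {"dx": 0,"dy": 0,"dz": 0,"roll": 0,"fingers": 0.15},
    {"dx": 0,"dy": 0,"dz": -0.1,"roll": 0,"fingers": 0.15},
    {"dx": 0,"dy": 0,"dz": -0.3,"roll": 0,"fingers": 0.15},
    {"dx": 0,"dy": 0,"dz": -0.5,"roll": 0,"fingers": 0.15},
    {"dx": 0,"dy": 0,"dz": -0.6,"roll": 0,"fingers": 0.15},
    {"dx": 0,"dy": 0,"dz": -0.4,"roll": 0,"fingers": 0.15},
    {"dx": 0,"dy": 0,"dz": -0.1,"roll": 0,"fingers": 0.15},
    {"dx": 0,"dy": 0,"dz": 0,"roll": 0,"fingers": 0.15},
    {"dx": 0,"dy": 0,"dz": 0,"roll": 0,"fingers": 0.15},
    {"dx": 0,"dy": 0,"dz": 0,"roll": 0,"fingers": 0.15},
    {"dx": 0,"dy": 0,"dz": 0,"roll": 0,"fingers": 0.15}
  ]
}}

```text
time: 21.07
tool_pos: [0.4907, -0.2647, 0.1656]
tcp_rot: [-3.112, -0.416, 0.004]
wrist_force: [-1.2, 0.1, -0.6]
width: 0.85
```

```bash
cat > look.py <<'E'
from h import *
import sys
to([.6067,.0511,-.0135]); a=[]
for n in("side","top"):
    c=vision.read_camera(n); W=cloud(c); p=c["pixels"].astype(int)
    d=np.hypot(W[...,0]-.4922,W[...,1]+.2655); z=W[...,2]
    pan=z[(d>.029)&(d<.040)&(z>.06)&(z<.105)&(p.max(-1)>90)]; up=z[(d>.011)&(d<.024)&(z>.085)&(z<.16)&(p.max(-1)>90)]
    h,b=np.histogram(pan,bins=np.arange(.06,.105,.001)); print(n,"pan",np.median(pan),h.max(),b[h.argmax()],"ring top",np.percentile(up,70))
    u,v=proj(c,[.51,-.26,.09]).astype(int); a.append(cv2.resize(c["pixels"][v-40:v+40,u-40:u+40],(400,400),interpolation=2))
cv2.imwrite(f"pics/{sys.argv[1]}.png",np.hstack(a)[:,:,::-1])
E
python3 -W ignore look.py s5
```

```text
t 21.0667 tcp [ 0.4907 -0.2647  0.1656] F [-1.22  0.1  -0.62] w 0.85 R [[0.965, 0.263, -0.002], [0.263, -0.965, 0.002], [-0.002, -0.002, -1.0]]
move units [ 4.88  -6.847  4.483]
side pan 0.07885312787719755 166 0.07800000000000001 ring top 0.11887295431518953
top pan 0.0790028882169238 195 0.07900000000000001 ring top 0.11934498028396194
```

View pics/s5.png

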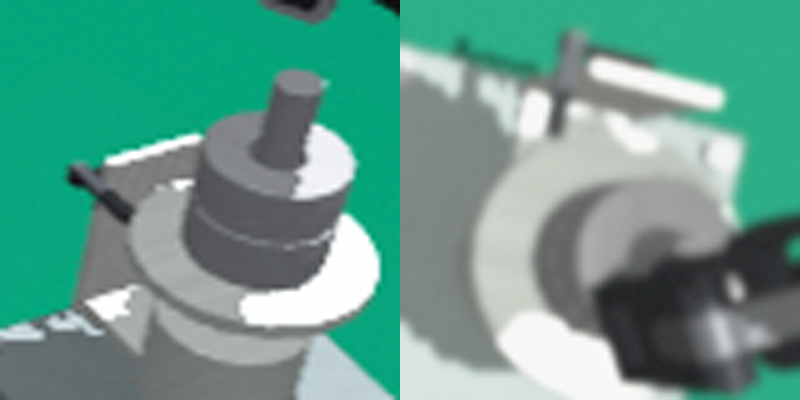

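Call:
{"op": "play_rows", "data": {
  "rows": [
    {"dx": 0.0812,"dy": -0.2337,"dz": 0,"roll": 0,"fingers": 0.1},
    {"dx": 0.1624,"dy": -0.4674,"dz": 0,"roll": 0,"fingers": 0.1},
    {"dx": 0.1624,"dy": -0.4674,"dz": 0,"roll": 0,"fingers": 0.1},
    {"dx": 0.1624,"dy": -0.4674,"dz": 0,"roll": 0,"fingers": 0.1},
    {"dx": 0.1624,"dy": -0.4674,"dz": 0,"roll": 0,"fingers": 0.1},
    {"dx": 0.1624,"dy": -0.4674,"dz": 0,"roll": 0,"fingers": 0.1},
    {"dx": 0.1624,"dy": -0.4674,"dz": 0,"roll": 0,"fingers": 0.1},
    {"dx": 0.1624,"dy": -0.4674,"dz": 0,"roll": 0,"fingers": 0.1},
    {"dx": 0.1624,"dy": -0.4674,"dz": 0.2,"roll": 0,"fingers": 0.1},
    {"dx": 0.1624,"dy": -0.4674,"dz": 0.2,"roll": 0,"fingers": 0.1},
    {"dx": 0.1624,"dy": -0.4674,"dz": 0.3,"roll": 0,"fingers": 0.1},
    {"dx": 0.1624,"dy": -0.4674,"dz": 0.3,"roll": 0,"fingers": 0.1},
    {"dx": 0.1624,"dy": -0.4674,"dz": 0.3,"roll": 0,"fingers": 0.1},
    {"dx": 0.1624,"dy": -0.4674,"dz": 0.3,"roll": 0,"fingers": 0.1},
    {"dx": 0.1624,"dy": -0.4674,"dz": 0.3,"roll": 0,"fingers": 0.1},
    {"dx": 0.1624,"dy": -0.4674,"dz": 0.3,"roll": 0,"fingers": 0.1},
    {"dx": 0.1624,"dy": -0.4674,"dz": 0.3,"roll": 0,"fingers": 0.1},
    {"dx": 0.0812,"dy": -0.2337,"dz": 0.14,"roll": 0,"fingers": 0.1},
    {"dx": 0,"dy": 0,"dz": 0,"roll": 0,"fingers": 0.1},
    {"dx": 0,"dy": 0,"dz": 0,"roll": 0,"fingers": 0.1}
  ]
}}

```text
time: 22.83
tool_pos: [0.5143, 0.0706, 0.0614]
tcp_rot: [3.113, 0.419, -0.002]
wrist_force: [0.2, -0.9, 0.8]
width: 0.898
```

Call:
{"op": "play_rows", "data": {
  "rows": [
    {"dx": 0,"dy": 0,"dz": 0,"roll": 0,"fingers": 0.1},
    {"dx": 0,"dy": 0,"dz": 0,"roll": 0,"fingers": 0.1}
  ]
}}

```text
time: 23.0
tool_pos: [0.5155, 0.0696, 0.0626]
tcp_rot: [3.114, 0.415, 0.002]
wrist_force: [-0.6, -0.3, 0.6]
width: 0.9
```

```bash
python3 -W ignore - <<'E'
from h import *
to([.5137,.0709,-.0135])
for n in("side","top"):
    c=vision.read_camera(n); W=cloud(c); p=c["pixels"].astype(int)
    d=np.hypot(W[...,0]-.4922,W[...,1]+.2655); z=W[...,2]
    pan=z[(d>.029)&(d<.040)&(z>.06)&(z<.105)&(p.max(-1)>90)]; up=z[(d>.012)&(d<.022)&(z>.112)&(z<.13)]
    base=z[(d<.06)&(d>.03)&(z>.006)&(z<.02)]
    print(n,"pan",np.median(pan),len(pan),"ring top",np.median(up),len(up),"base",np.median(base),len(base))
E
```

```text
t 23.0 tcp [0.5155 0.0696 0.0626] F [-0.56 -0.26  0.59] w 0.9 R [[0.965, 0.262, 0.001], [0.262, -0.965, -0.0], [0.001, 0.0, -1.0]]
move units [-0.038 -0.044  1.902]
side pan 0.0788874616128498 370 ring top 0.11875650796349507 183 base 0.01170403122661609 1374
top pan 0.07901355798102161 748 ring top 0.11872999026897318 454 base 0.011787883061653988 1700
```

Call:
{"op": "play_rows", "data": {
  "rows": [
    {"dx": -0.035,"dy": -0.04,"dz": 0.4,"roll": 0,"fingers": 0.1},
    {"dx": 0,"dy": 0,"dz": 0.6,"roll": 0,"fingers": 0.1},
    {"dx": 0,"dy": 0,"dz": 0.5,"roll": 0,"fingers": 0.1},
    {"dx": 0,"dy": 0,"dz": 0.3,"roll": 0,"fingers": 0.1},
    {"dx": 0,"dy": 0,"dz": 0.09,"roll": 0,"fingers": 0.1},
    {"dx": 0,"dy": 0,"dz": 0,"roll": 0,"fingers": 0.1},
    {"dx": 0,"dy": 0,"dz": 0,"roll": 0,"fingers": 0.6},
    {"dx": 0,"dy": 0,"dz": 0,"roll": 0,"fingers": 0.6},
    {"dx": 0,"dy": 0,"dz": 0,"roll": 0,"fingers": 0.6},
    {"dx": 0,"dy": 0,"dz": 0,"roll": 0,"fingers": 0.6},
    {"dx": 0,"dy": 0,"dz": 0,"roll": 0,"fingers": 0.6},
    {"dx": 0,"dy": 0,"dz": 0,"roll": 0,"fingers": 0.6}
  ]
}}

```text
time: 24.1
tool_pos: [0.5146, 0.0715, -0.0121]
tcp_rot: [3.113, 0.417, 0.005]
wrist_force: [-1.0, -2.2, 6.2]
width: 0.566
```

Call:
{"op": "play_rows", "data": {
  "rows": [
    {"dx": 0,"dy": 0,"dz": -0.2,"roll": 0,"fingers": 0.6},
    {"dx": 0,"dy": 0,"dz": -0.5,"roll": 0,"fingers": 0.6},
    {"dx": 0,"dy": 0,"dz": -0.7,"roll": 0,"fingers": 0.6},
    {"dx": 0,"dy": 0,"dz": -0.7,"roll": 0,"fingers": 0.6},
    {"dx": 0,"dy": 0,"dz": -0.7,"roll": 0,"fingers": 0.6},
    {"dx": 0,"dy": 0,"dz": -0.7,"roll": 0,"fingers": 0.6},
    {"dx": 0,"dy": 0,"dz": -0.5,"roll": 0,"fingers": 0.6},
    {"dx": 0,"dy": 0,"dz": -0.4,"roll": 0,"fingers": 0.6},
    {"dx": 0,"dy": 0,"dz": 0,"roll": 0,"fingers": 0.6},
    {"dx": 0,"dy": 0,"dz": 0,"roll": 0,"fingers": 0.6},
    {"dx": 0,"dy": 0,"dz": 0,"roll": 0,"fingers": 0.6}
  ]
}}

```text
time: 25.02
tool_pos: [0.5119, 0.0715, 0.1608]
tcp_rot: [-3.114, -0.416, 0.003]
wrist_force: [-0.1, -0.9, -2.8]
width: 0.564
```

```bash
python3 -W ignore -c "
from h import *
to([.492,-.2655,.16])"
```

```text
t 25.0167 tcp [0.5119 0.0715 0.1608] F [-0.11 -0.93 -2.82] w 0.564 R [[0.965, 0.263, -0.002], [0.263, -0.965, -0.0], [-0.002, -0.0, -1.0]]
move units [-2.695  7.998  0.023]
```

Call:
{"op": "play_rows", "data": {
  "rows": [
    {"dx": -0.079,"dy": 0.235,"dz": 0,"roll": 0,"fingers": 0.6},
    {"dx": -0.1585,"dy": 0.4705,"dz": 0,"roll": 0,"fingers": 0.6},
    {"dx": -0.1585,"dy": 0.4705,"dz": 0,"roll": 0,"fingers": 0.6},
    {"dx": -0.1585,"dy": 0.4705,"dz": 0,"roll": 0,"fingers": 0.6},
    {"dx": -0.1585,"dy": 0.4705,"dz": 0,"roll": 0,"fingers": 0.6},
    {"dx": -0.1585,"dy": 0.4705,"dz": 0,"roll": 0,"fingers": 0.6},
    {"dx": -0.1585,"dy": 0.4705,"dz": 0,"roll": 0,"fingers": 0.6},
    {"dx": -0.1585,"dy": 0.4705,"dz": 0,"roll": 0,"fingers": 0.6},
    {"dx": -0.1585,"dy": 0.4705,"dz": 0,"roll": 0,"fingers": 0.6},
    {"dx": -0.1585,"dy": 0.4705,"dz": 0,"roll": 0,"fingers": 0.6},
    {"dx": -0.1585,"dy": 0.4705,"dz": 0,"roll": 0,"fingers": 0.6},
    {"dx": -0.1585,"dy": 0.4705,"dz": 0,"roll": 0,"fingers": 0.6},
    {"dx": -0.1585,"dy": 0.4705,"dz": 0,"roll": 0,"fingers": 0.6},
    {"dx": -0.1585,"dy": 0.4705,"dz": 0,"roll": 0,"fingers": 0.6},
    {"dx": -0.1585,"dy": 0.4705,"dz": 0,"roll": 0,"fingers": 0.6},
    {"dx": -0.1585,"dy": 0.4705,"dz": 0,"roll": 0,"fingers": 0.6},
    {"dx": -0.1585,"dy": 0.4705,"dz": 0,"roll": 0,"fingers": 0.6},
    {"dx": -0.079,"dy": 0.235,"dz": 0,"roll": 0,"fingers": 0.6},
    {"dx": 0,"dy": 0,"dz": 0,"roll": 0,"fingers": 0.6},
    {"dx": 0,"dy": 0,"dz": 0,"roll": 0,"fingers": 0.6}
  ]
}}

```text
time: 26.68
tool_pos: [0.4922, -0.2653, 0.1608]
tcp_rot: [-3.112, -0.414, 0.003]
wrist_force: [-0.1, 0.1, -2.5]
width: 0.562
```

Call:
{"op": "play_rows", "data": {
  "rows": [
    {"dx": 0,"dy": 0,"dz": 0,"roll": 0,"fingers": 0.6},
    {"dx": 0,"dy": 0,"dz": 0,"roll": 0,"fingers": 0.6},
    {"dx": 0,"dy": 0,"dz": 0,"roll": 0,"fingers": 0.6}
  ]
}}

```text
time: 26.93
tool_pos: [0.4931, -0.2644, 0.162]
tcp_rot: [-3.113, -0.418, 0.0]
wrist_force: [-0.0, 1.1, -2.9]
width: 0.564
```

```bash
python3 -W ignore -c "
from h import *
held(zb=.174,post=(.122,.147))"
```

```text
t 26.93 tcp [ 0.4931 -0.2644  0.162 ] F [-0.03  1.1  -2.85] w 0.564
side ring [ 0.4932 -0.2641] 158 0.0007 post [ 0.4922 -0.2655] 111 ring top 0.1968 pan z 0.0789 485
top ring [ 0.4931 -0.2649] 49 0.0002 post [ 0.4924 -0.2565] 2 ring top 0.1975 pan z 0.079 805
shift units [ 0.002 -0.091  0.   ]
```

Call:
{"op": "play_rows", "data": {
  "rows": [
    {"dx": -0.03,"dy": 0.018,"dz": 0.1,"roll": 0,"fingers": 0.6},
    {"dx": 0,"dy": 0,"dz": 0.3,"roll": 0,"fingers": 0.6},
    {"dx": 0,"dy": 0,"dz": 0.1,"roll": 0,"fingers": 0.6},
    {"dx": 0,"dy": 0,"dz": 0,"roll": 0,"fingers": 0.6},
    {"dx": 0,"dy": 0,"dz": 0,"roll": 0,"fingers": 0.6},
    {"dx": 0,"dy": 0,"dz": 0,"roll": 0,"fingers": 0.6},
    {"dx": 0,"dy": 0,"dz": 0,"roll": 0,"fingers": 0.6}
  ]
}}

```text
time: 27.62
tool_pos: [0.4924, -0.2666, 0.1423]
tcp_rot: [3.114, 0.416, 0.001]
wrist_force: [-0.4, 0.0, -2.3]
width: 0.56
```

```bash
python3 -W ignore -c "
from h import *
held(zb=.155,post=(.122,.147))"
```

```text
t 27.62 tcp [ 0.4924 -0.2666  0.1423] F [-0.44  0.02 -2.31] w 0.56
side ring [ 0.4924 -0.2665] 165 0.0007 post [ 0.4918 -0.2654] 108 ring top 0.177 pan z 0.0788 494
top ring [ 0.4922 -0.2669] 49 0.0002 post [ 0.492  -0.2655] 0 ring top 0.1779 pan z 0.0791 769
shift units [-0.001 -0.033 -0.   ]
```

Call:
{"op": "play_rows", "data": {
  "rows": [
    {"dx": 0.002,"dy": -0.028,"dz": 0.1,"roll": 0,"fingers": 0.6},
    {"dx": 0,"dy": 0,"dz": 0,"roll": 0,"fingers": 0.6},
    {"dx": 0,"dy": 0,"dz": 0,"roll": 0,"fingers": 0.6},
    {"dx": 0,"dy": 0,"dz": 0,"roll": 0,"fingers": 0.6},
    {"dx": 0,"dy": 0,"dz": 0,"roll": 0,"fingers": 0.6}
  ]
}}

```text
time: 28.13
tool_pos: [0.492, -0.2654, 0.1381]
tcp_rot: [3.114, 0.416, 0.0]
wrist_force: [-0.0, 0.1, -1.5]
width: 0.564
```

```bash
python3 -W ignore -c "
from h import *
held(zb=.151,post=(.122,.147))"
```

```text
t 28.13 tcp [ 0.492  -0.2654  0.1381] F [-0.03  0.06 -1.51] w 0.564
side ring [ 0.492  -0.2653] 159 0.0007 post [ 0.4919 -0.2653] 104 ring top 0.1729 pan z 0.0789 502
top ring [ 0.4919 -0.2658] 56 0.0002 post [ 0.492  -0.2655] 0 ring top 0.1736 pan z 0.0789 746
shift units [-0.    -0.004 -0.   ]
```

Call:
{"op": "play_rows", "data": {
  "rows": [
    {"dx": 0,"dy": 0,"dz": 0.1,"roll": 0,"fingers": 0.6},
    {"dx": 0,"dy": 0,"dz": 0.1,"roll": 0,"fingers": 0.6},
    {"dx": 0,"dy": 0,"dz": 0.1,"roll": 0,"fingers": 0.6},
    {"dx": 0,"dy": 0,"dz": 0,"roll": 0,"fingers": 0.6},
    {"dx": 0,"dy": 0,"dz": 0,"roll": 0,"fingers": 0.6}
  ]
}}

```text
time: 28.65
tool_pos: [0.4914, -0.265, 0.1253]
tcp_rot: [-3.113, -0.416, 0.002]
wrist_force: [-0.5, 0.1, -2.7]
width: 0.565
```

```bash
python3 -W ignore -c "
from h import *
held(zb=.14,post=None)"
```

```text
t 28.65 tcp [ 0.4914 -0.265   0.1253] F [-0.53  0.09 -2.73] w 0.565
side ring [ 0.4914 -0.265 ] 170 0.0008 post [0. 0.] 0 ring top 0.1602 pan z 0.0788 491
top ring [ 0.4918 -0.2658] 52 0.0003 post [0. 0.] 0 ring top 0.1612 pan z 0.079 750
shift units [-1.0116e+01 -9.6310e+00  2.0000e-03]
```

Call:
{"op": "play_rows", "data": {
  "rows": [
    {"dx": 0.006,"dy": 0,"dz": 0.12,"roll": 0,"fingers": 0.6},
    {"dx": 0,"dy": 0,"dz": 0.15,"roll": 0,"fingers": 0.6},
    {"dx": 0,"dy": 0,"dz": 0.13,"roll": 0,"fingers": 0.6},
    {"dx": 0,"dy": 0,"dz": 0.1,"roll": 0,"fingers": 0.6},
    {"dx": 0,"dy": 0,"dz": 0.08,"roll": 0,"fingers": 0.6},
    {"dx": 0,"dy": 0,"dz": 0.06,"roll": 0,"fingers": 0.6},
    {"dx": 0,"dy": 0,"dz": 0,"roll": 0,"fingers": 0.6},
    {"dx": 0,"dy": 0,"dz": 0,"roll": 0,"fingers": 0.6},
    {"dx": 0,"dy": 0,"dz": 0,"roll": 0,"fingers": 0.6}
  ]
}}

```text
time: 29.5
tool_pos: [0.4923, -0.2654, 0.1008]
tcp_rot: [3.114, 0.416, 0.0]
wrist_force: [-1.1, -0.0, -1.3]
width: 0.561
```

Call:
{"op": "play_rows", "data": {
  "rows": [
    {"dx": 0,"dy": 0,"dz": 0,"roll": 0,"fingers": 0.35},
    {"dx": 0,"dy": 0,"dz": 0,"roll": 0,"fingers": 0.3},
    {"dx": 0,"dy": 0,"dz": 0,"roll": 0,"fingers": 0.2},
    {"dx": 0,"dy": 0,"dz": 0,"roll": 0,"fingers": 0.15},
    {"dx": 0,"dy": 0,"dz": 0,"roll": 0,"fingers": 0.15},
    {"dx": 0,"dy": 0,"dz": -0.1,"roll": 0,"fingers": 0.15},
    {"dx": 0,"dy": 0,"dz": -0.3,"roll": 0,"fingers": 0.15},
    {"dx": 0,"dy": 0,"dz": -0.5,"roll": 0,"fingers": 0.15},
    {"dx": 0,"dy": 0,"dz": -0.6,"roll": 0,"fingers": 0.15},
    {"dx": 0,"dy": 0,"dz": -0.6,"roll": 0,"fingers": 0.15},
    {"dx": 0,"dy": 0,"dz": -0.4,"roll": 0,"fingers": 0.15},
    {"dx": 0,"dy": 0,"dz": -0.1,"roll": 0,"fingers": 0.15},
    {"dx": 0,"dy": 0,"dz": 0,"roll": 0,"fingers": 0.15},
    {"dx": 0,"dy": 0,"dz": 0,"roll": 0,"fingers": 0.15},
    {"dx": 0,"dy": 0,"dz": 0,"roll": 0,"fingers": 0.15},
    {"dx": 0,"dy": 0,"dz": 0,"roll": 0,"fingers": 0.15}
  ]
}}

```text
time: 30.83
tool_pos: [0.4912, -0.2647, 0.2027]
tcp_rot: [-3.112, -0.416, 0.004]
wrist_force: [0.2, 0.2, 0.6]
width: 0.851
```

```bash
python3 -W ignore look.py s6
```

```text
t 30.8333 tcp [ 0.4912 -0.2647  0.2027] F [0.17 0.17 0.62] w 0.851 R [[0.965, 0.263, -0.003], [0.263, -0.965, 0.002], [-0.002, -0.002, -1.0]]
move units [ 4.872 -6.847  5.41 ]
side pan 0.07111277105365447 156 0.07100000000000001 ring top 0.1309023584807567
top pan 0.07117527746014468 214 0.07100000000000001 ring top 0.13151174822490233
```

View pics/s6.png

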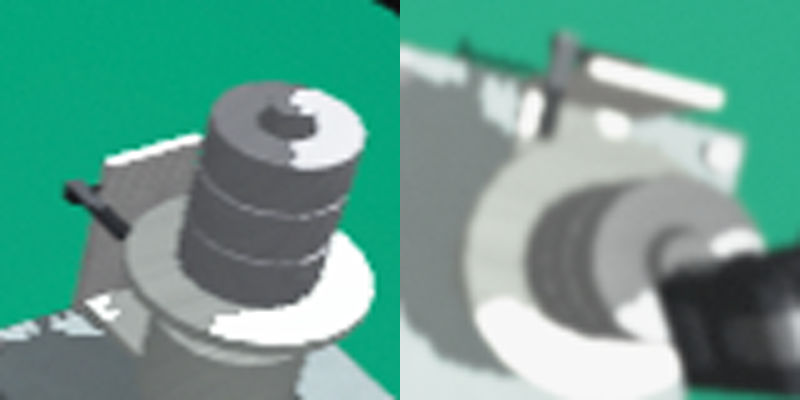

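```bash
python3 -c "
from workcell import bot
print(bot.finish_job())"
```

```text
the job is handed in; nothing more can be done
None
```

I threaded three rings onto the post, one at a time, and handed the job in at about 31 s. I left the fourth ring lying flat on the pad.

**Pan readings (camera depth, both views):**

| State | Pan sunk |
|---|---|
| Unloaded | about 5 mm |
| One ring | about 13 mm |
| Two rings | about 21 mm |
| Three rings | about 29 mm |

- **Why three rings:** The lines span 21.5 to 30.5 mm. Two rings stood just short of that, so I added the third, which brought the pointer inside.
- **Last check:** All three rings sit flat and stacked. The two views agree on the pan height within 0.1 mm, the gripper is clear above, and there was no contact beyond force noise.
- **Not seen directly:** The face of the plate with the lines cannot be seen from either camera. The pointer position comes from the pan height and was never read against the lines. The shortfall with two rings was only about 0.5 mm, close to the measuring accuracy.
- **First grasp missed:** The fingertips ended about 19 mm short of the reported TCP and closed on top of the first ring. I lifted, corrected the height and regrasped; the ring had not moved noticeably.
- **Other disagreement:** During each grasp the wrist force read about 6 N upward.
- **Bystanders:** I did not touch the power adapter or the circuit board. I did not measure their positions again at the end.

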